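# Assemble the nesting canister

### The job

In the sloped rack stand three look-alike wooden inner shells of different sizes. Take the one that fits snugly into the open lower half of the big canister on the plinth and stand it fully down in there, then put the hollow cover over it and twist it clockwise until it is locked home under the two steel claws. Leave the other two shells in the rack and everything else on the table where it stands.

Things in the scene. Friction and masses are not known exactly. Their poses are not given: they have to be found in the camera images.
- rack: Fixed plywood rack, 275 mm long (its x), about 100 mm wide (its y), sloped surface with three pockets in a row along its x, 88 mm apart. The surface is tilted 25 degrees (0.44 rad) about the rack's x, so that it faces up and to the rack's -y side; rims 14 to 16 mm high round the pockets. Origin on the table under its middle; mid-surface 55 mm above the table.
- shell_small: Look-alike closed wooden inner shell, upright round cylinder 44 mm in diameter, 66 mm tall, top edge bevelled over the last 6 mm, 60 g or so. Origin at the centre of its underside, z along its axis towards its top. Starts in one of the pockets of the rack, standing square on the sloped surface, so its z leans 25 degrees.
- shell_mid: The same, 52 mm in diameter, 78 mm tall, about 90 g; foot edge bevelled 3 mm. Origin at the centre of its underside, z along its axis towards its top. Starts in one of the pockets, leaning 25 degrees.
- shell_large: The same, 60 mm in diameter, 90 mm tall, about 130 g. Origin at the centre of its underside, z along its axis. Starts in one of the pockets, leaning 25 degrees.
- base: Fixed lower half of the canister: round wooden cup, open on top, on a 125 mm square plywood plinth 12 mm thick. Origin at the centre of the plinth's underside, z up. Cup 75 mm outer, 56 mm inner diameter; inner floor 17 mm above the origin, shoulder (where the cover's rim rests) 44 mm; a neck 63 mm across (60 in its upper half) goes on up to 54 mm. Claws at its +x and -x sides.
- seat (a point): Centre of the base's shoulder, 44 mm above the base's origin, axes as the base's: where the cover's origin lies when the cover is fully down.
- claw (a point): Middle of the top of the steel claw at the base's +x side, 57.5 mm above the base's origin; its twin is opposite. Claws lie 39.5 to 49.5 mm from the axis, 23 mm broad; the tab's underside is 8.5 mm over the shoulder. Seen from above, the leg stands at the claw's clockwise end and stops the cover's ear; the anticlockwise end is open.
- cover: Loose hollow wooden upper half, mouth down, about 140 g; 75 mm outer, 67 mm inner diameter, 58 mm deep inside, 62 mm tall without its bar grip. Origin at the centre of the rim plane, z up, x through its two ears. Locked when its x is in line with the base's x (either way round); the claws' legs stop it 0.02 rad past that. It turns easily.
- cover_grip (a point): Middle of the top of the cover's bar grip, 90 mm above the cover's origin. The bar is 50 mm long (cover's x), 14 mm thick (cover's y) and 28 mm high, standing on the cover's flat top.
- ear (a point): Top of the steel ear at the rim on the cover's +x side, with a twin on the other side; each 14 mm broad, 6 mm high, reaching 48 mm from the axis. The cover goes down only with its ears clear of the claws: its x turned at least 30 degrees (55 is good) anticlockwise, seen from above, from the base's x; then it turns clockwise until the ears lie under the claws.
- spool_a: bystander: thread spool 44 mm across, 60 mm tall. Origin at the centre of its underside.
- spool_b: bystander: thread spool 38 mm across, 45 mm tall. Origin at the centre of its underside.
- tape_roll: bystander: roll of cardboard-coloured tape lying flat, 68 mm across, 20 mm tall. Origin at the centre of its underside.
- jar: bystander: small glass jar with metal cap, 56 mm across, 75 mm tall. Origin at the centre of its underside.
- driver: bystander: screwdriver 170 mm long lying flat (origin under its middle, x along it).
- stock_box: bystander: small cardboard box 70 x 50 x 35 mm. Origin at the centre of its underside.
Things that resemble listed ones, but are neither listed nor needed, are in the scene too. Leave any pink or purple look-alike of the cover alone.

How it is judged:
On the way, in this order (a step that is already met when the one before it is completed fails the run):
1. the shell of the right size stands fully down in the lower half (horizontal distance between shell_mid and base below 0.005 m and z of shell_mid in the frame of base below 0.0195 m and angle between shell_mid's own z axis and vertical below 0.1 rad and contact force between the fingers and shell_mid below 0.2 N), for 0.2 s.
2. the cover is down over it, its rim on the shoulder (horizontal distance between each of shell_mid, cover and base below 0.005 m and z of shell_mid in the frame of base below 0.0195 m and angle between shell_mid's own z axis and vertical below 0.1 rad and z of cover in the frame of seat between -0.003 and 0.002 m and angle between cover's own z axis and vertical below 0.06 rad), for 0.1 s.
At the end, for the whole second after the job is handed in: 52 mm shell upright in the lower half (5 mm of axis, 2.5 mm of floor), cover on the shoulder (2 mm, centred to 5 mm), x axes of cover and base within 0.17 rad (ears under claws), both at rest; other two shells and all bystanders within 30 mm of where they began (all of step 2 and angle between the x axis of cover and the x axis of base, either way round below 0.17 rad and linear speed of each of cover, shell_mid below 0.01 m/s and distance of each of shell_small, shell_large, spool_a, spool_b, tape_roll, jar, driver, stock_box from where it was at the start of the episode below 0.03 m); the robot touches nothing.
It fails at once if a bystander is knocked over or shoved more than 50 mm (distance of any of spool_a, spool_b, tape_roll, jar, driver, stock_box from where it was at the start of the episode above 0.05 m or angle between any of spool_a, spool_b, jar's own z axis and vertical above 0.7 rad).
It also fails if it takes over 64 s, if anything falls off the work surface, if the arm or the gripper's body presses on something with over 40 N, if the wrist force passes 120 N, or if a joint passes its speed limit or range.

### The arm

A 6-joint arm with a two-finger parallel gripper is mounted at the origin on the work surface. World frame = base frame: x ahead of the robot, y to its left, z up, the work surface at z = 0. Lengths are in m, angles in rad, forces in N, time in s.
With the tool pointing down it reaches from about 0.35 to 0.875 m from the base axis. Payload 4.2 kg.
Tool frame: the origin (TCP) lies on the centre line of the jaws, within the pads' length; the fingertips stand 25 mm ahead of it and the grasp point (between the pads) lies 6 mm ahead of it; z points along the fingers, y is the direction in which the jaws open and shut (so a half turn about z gives the same grasp; the last joint's range is limited). The gripper opens to 87 mm and grips with 3 to 60 N. Pads are 19 mm wide; open, the fingers measure 117 mm over their backs; the gripper's body (75 mm by 190 mm) begins 51 mm behind the grasp point.
Start: joints at [-1.037, 0.385, 0.008, 0, -1.194, -0.259], TCP at [0.17, -0.602, 0.211] pointing down, gripper open.
Joint ranges: [-3.14, 3.14], [-1.21, 2.06], [-1.07, 1.41], [-3.16, 2.05], [-2.99, -0.16], [-3.1, 3.1]. Speed limits (rad/s): [2.79, 2.79, 3.14, 3.14, 3.14, 3.14].

### API

Orientations are given as a unit quaternion [w, x, y, z].
In Python, from station import robot, get_image gives the robot as it stands. The module is installed in compiled form; this text tells all that it offers.
- The arm moves only by the shell command python3 -m inch 'ROWS' [FORCE]. ROWS is a JSON object of lists of equal length, an entry for each row: "claw": the finger opening in cm, from 0 to 8.7; "translation": the shift along the tool's x, y, z in cm, a list of three; "rot": the turn, a rotation vector about the tool's x, y, z in degrees, a list of three. A call has exactly 8 rows; each row is the pose to reach, as a shift and turn from the pose commanded when the call began, along the tool's axes at that moment; what a row does not reach only later rows make up. A row lasts 1/12 s, in which the tool goes at most 41.7 mm and 7.16 degrees, less where a joint would pass 70% of its speed; a pose out of reach is approached as far as the arm can. A call with a gripper value outside its range is refused whole. The fingers move at their own pace and stop on an object; FORCE is the grip in N (left out, the last holds). Time passes only in rows, so rows that repeat a pose let the fingers close, or fill a call up. It gives the time, the measured TCP pose, the force and the opening at its end, in the units of the state.
- robot.get_obs(): the state, without advancing time (a new reading comes with each control period).
- get_image(name): name is "side" or "top" or "wrist"; returns a dict with "image" (420x560x3 uint8, red, green, blue), "depth" (420x560 float32, m along the optical axis (not along the pixel's ray), 0 where there is no reading), "intrinsics" (3x3 intrinsics, pixels), "T" (4x4, takes a point from camera to world coordinates). Camera axes: x right, y down, z forward; pixel columns grow to the right and rows downward; lengths in m; the calibration is good to about 2 mm. The wrist camera is an equidistant fisheye: a pixel r from the principal point sees the ray r / f radians off the axis. A picture is of the moment at which its call begins.
- robot.sign_off(): hands the job in, once; it reports no verdict.
The state is a dict: "t": time; "qpos": joint angles; "qvel": joint speeds; "joint_torque": joint torques, N m; "position": TCP position; "orientation": TCP orientation; "wrist_force": force on the tool from outside, world axes, zero at the start; "ft_torque": the same for the moment, N m; "gripper_width": finger opening in m.
Only numpy, scipy, OpenCV 4.12 (cv2) and the standard library are available. Lean on these libraries where they do the work, as an engineer would, in place of code of your own. Each camera call takes 0.05 s, during which the arm holds its last target.

## Working session

There is one attempt and no reset: what is moved stays moved. The work goes in short steps, Python scripts to look and compute and a shell command to move; the robot and the scene stay as the last step left them, time stands still between calls to the robot, and variables do not carry over. Pictures are saved under pics/ and viewed, and the job is handed in when it is done.

```bash
mkdir -p pics
python3 - <<'E'
from station import robot,get_image
import cv2,numpy as np,pickle
o=robot.get_obs();print(o['t'],o['position'],o['orientation'],o['gripper_width'])
for n in('side','top','wrist'):
    d=get_image(n);pickle.dump(d,open(f'{n}0.pkl','wb'));cv2.imwrite(f'pics/{n}0.png',d['image'][:,:,::-1]);print(n,np.round(d['T'],3).tolist(),d['intrinsics'][0],d['intrinsics'][1])
E
```

```text
0.0 [ 0.16945034 -0.60095346  0.20957216] [-1.80936739e-04 -1.36888923e-01  9.90585832e-01  1.04821808e-03] 0.08713165002948359
side [[-0.959, -0.155, 0.236, 0.352], [-0.282, 0.487, -0.827, 0.668], [0.013, -0.859, -0.511, 0.52], [0.0, 0.0, 0.0, 1.0]] [425.77618007   0.         279.47042821] [  0.         425.77618007 204.97130379]
top [[0.023, -0.99, 0.142, 0.402], [-1.0, -0.024, -0.006, -0.084], [0.009, -0.142, -0.99, 1.227], [0.0, 0.0, 0.0, 1.0]] [448.57969699   0.         278.02396873] [  0.         448.57969699 207.71312119]
wrist [[-0.271, 0.933, 0.238, 0.105], [0.963, 0.262, 0.069, -0.62], [0.002, 0.248, -0.969, 0.385], [0.0, 0.0, 0.0, 1.0]] [325.1922621   0.        277.8296388] [  0.         325.1922621  210.92420869]
```

View pics/top0.png

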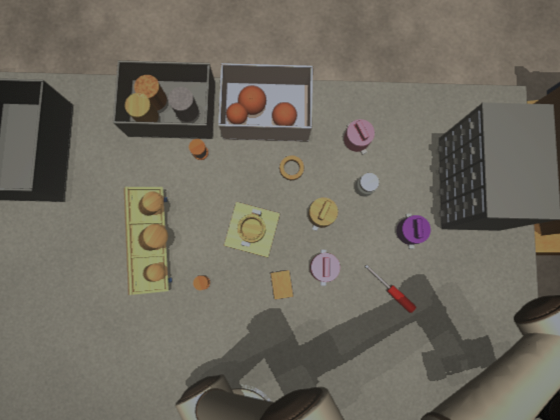

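View pics/side0.png

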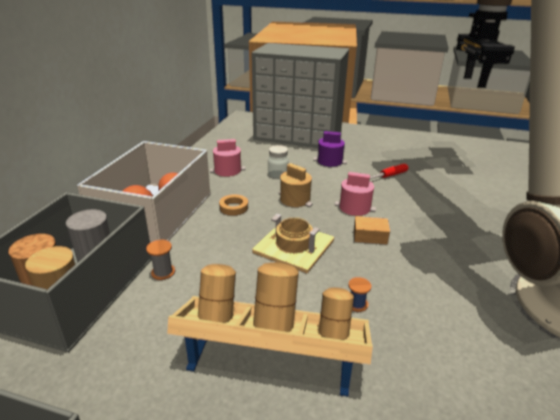

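```bash
cat > h.py <<'E'
import numpy as np,cv2,pickle
def cloud(d):
    D=d['depth'];K=d['intrinsics'];h,w=D.shape
    u,v=np.meshgrid(np.arange(w),np.arange(h))
    P=np.stack([(u-K[0,2])/K[0,0]*D,(v-K[1,2])/K[1,1]*D,D],-1)
    W=P@d['T'][:3,:3].T+d['T'][:3,3]; W[D<=0]=np.nan
    return W
def proj(d,p):
    T=np.linalg.inv(d['T']);q=T[:3,:3]@np.array(p)+T[:3,3];K=d['intrinsics']
    return K[0,0]*q[0]/q[2]+K[0,2],K[1,1]*q[1]/q[2]+K[1,2]
E
python3 - <<'E'
from h import *
for n in('top','side'):
    d=pickle.load(open(n+'0.pkl','rb'));W=cloud(d)
    print(n)
    pts={'top':dict(mid=(151,203),large=(153,236),small=(155,271),cover=(323,212),base=(252,229),pl1=(239,206),pl2=(277,212),pl3=(266,253),pl4=(228,245),tape=(300,168),jar=(369,183),spA=(198,148),spB=(201,283),box=(282,285),table=(300,220),rk1=(127,240),rk2=(166,254)),
     'side':dict(mid=(217,290),midtop=(217,270),large=(276,295),small=(336,310),cover=(296,190),table=(220,240),fr=(270,340))}[n]
    for k,(u,v) in pts.items(): print(k,np.round(np.nanmedian(W[v-1:v+2,u-1:u+2].reshape(-1,3),0),4))
    c=d['image'][:,:,::-1]
    a={'top':(slice(170,310),slice(110,350)),'side':(slice(155,370),slice(150,390))}[n]
    cv2.imwrite(f'pics/{n}0z.png',cv2.resize(c[a],None,fx=3.2 if n=='top' else 2.7,fy=3.2 if n=='top' else 2.7,interpolation=cv2.INTER_CUBIC))
E
```

```text
top
mid [0.5645 0.2252 0.1243]
large [0.4819 0.2125 0.1348]
small [0.3977 0.2082 0.1111]
cover [ 0.5572 -0.2057  0.0883]
base [ 0.5161 -0.0216  0.0152]
pl1 [0.5788 0.0162 0.011 ]
pl2 [ 0.5649 -0.0882  0.0091]
pl3 [ 0.4523 -0.0612  0.0108]
pl4 [0.4714 0.0419 0.0114]
tape [ 0.6893 -0.1487  0.0179]
jar [ 0.6386 -0.3277  0.0728]
spA [0.7261 0.1276 0.0587]
spB [0.3694 0.1048 0.0458]
box [ 0.3688 -0.1057  0.0343]
table [ 5.454e-01 -1.521e-01 -1.000e-04]
rk1 [0.4762 0.2913 0.085 ]
rk2 [0.4422 0.2012 0.0479]
side
mid [0.5598 0.2537 0.1066]
midtop [0.5654 0.2373 0.1288]
large [0.4754 0.2451 0.1136]
small [0.3925 0.2345 0.0994]
cover [ 0.5532 -0.1769  0.0454]
table [6.698e-01 2.700e-03 6.000e-04]
fr [0.4689 0.2927 0.078 ]
```

View pics/top0z.png

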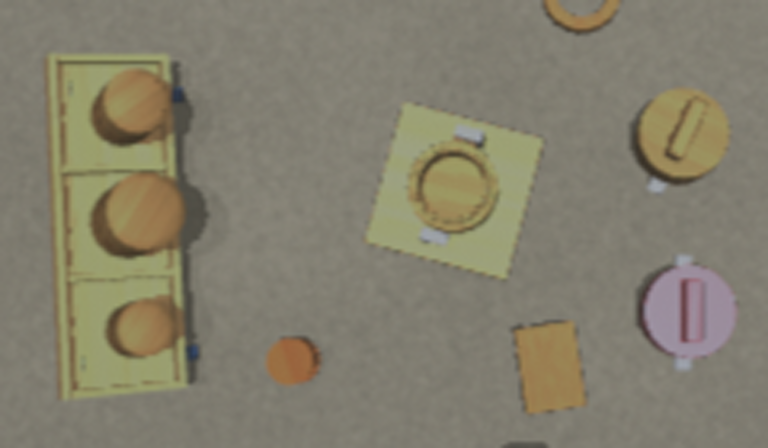

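View pics/side0z.png

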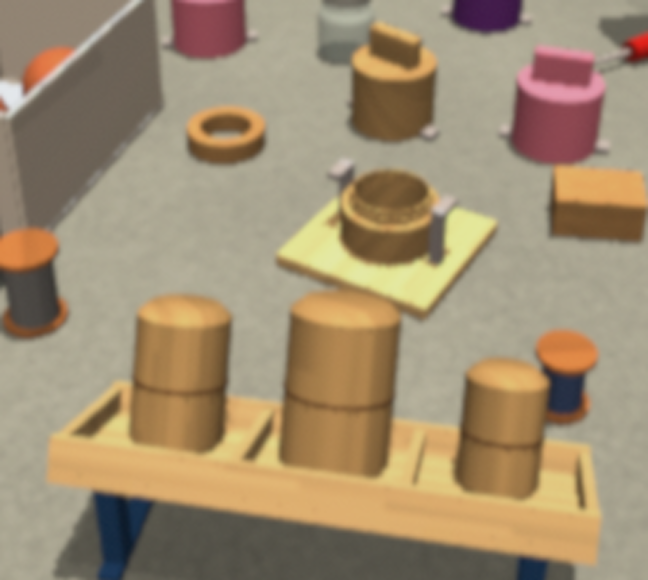

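Run:
```python
from h import *
from scipy.optimize import least_squares
t=pickle.load(open('top0.pkl','rb'));s=pickle.load(open('side0.pkl','rb'))
Wt,Ws=cloud(t),cloud(s)
def circ(p):
    r=least_squares(lambda a:np.hypot(p[:,0]-a[0],p[:,1]-a[1])-a[2],[p[:,0].mean(),p[:,1].mean(),.03],loss='soft_l1',f_scale=.001);return r.x
# base
for n,W,d in(('top',Wt,t),('side',Ws,s)):
    P=W.reshape(-1,3);I=d['image'].reshape(-1,3).astype(int)
    r=np.hypot(P[:,0]-.518,P[:,1]+.022)
    pl=P[(r<.1)&(P[:,2]>.006)&(P[:,2]<.016)&(r>.044)]
    rect=cv2.minAreaRect((pl[:,:2]*1000).astype(np.float32));print(n,'plinth',rect,len(pl))
    nk=P[(r<.036)&(P[:,2]>.046)&(P[:,2]<.06)];print('neck',len(nk),nk.mean(0), circ(nk) if len(nk)>10 else '')
    cl=P[(r>.036)&(r<.06)&(P[:,2]>.05)&(P[:,2]<.064)]
    if len(cl)>4:
        a=cl[cl[:,0]>.518];b=cl[cl[:,0]<.518];print('claws',len(a),len(b),a.mean(0),b.mean(0),np.degrees(np.arctan2(*(a.mean(0)-b.mean(0))[[1,0]])))
    rc=np.hypot(P[:,0]-.555,P[:,1]+.2)
    ct=P[(rc<.045)&(P[:,2]>.056)&(P[:,2]<.067)]
    print('cover flat',len(ct),ct.mean(0) if len(ct) else'',[x for x in cv2.minEnclosingCircle((ct[:,:2]*1000).astype(np.float32))] if len(ct) else'')
    b=P[(rc<.045)&(P[:,2]>.08)];print('bar',len(b),b.mean(0),cv2.minAreaRect((b[:,:2]*1000).astype(np.float32)))
    cs=P[(rc<.05)&(P[:,2]>.01)&(P[:,2]<.055)];print('cover side fit',len(cs),circ(cs) if len(cs)>20 else '')
    e=P[(rc<.06)&(rc>.041)&(P[:,2]>.002)&(P[:,2]<.03)];print('ears',e.mean(0) if len(e) else '',len(e))
    rs=np.abs(P[:,0]-.475)<.14
    rk=P[rs&(P[:,1]>.19)&(P[:,1]<.3)&(P[:,2]>.02)]
    np.save(n+'rack.npy',rk);print('rack',len(rk))
```

```text
top plinth ((522.345703125, -9.120079040527344), (151.12916564941406, 165.13290405273438), 76.19196319580078) 1182
neck 118 [ 0.51735963 -0.02390528  0.05058638] [ 0.51692512 -0.0218007   0.02983191]
claws 35 34 [ 0.55947427 -0.03460966  0.05703881] [ 0.47442421 -0.00818626  0.05635878] -17.25900391974253
cover flat 459 [ 0.56064094 -0.2075499   0.06119038] [(563.5498046875, -210.2557830810547), 37.22931671142578]
bar 107 [ 0.56323792 -0.21035372  0.08864788] ((563.7772827148438, -210.79823303222656), (14.061912536621094, 49.75028991699219), 65.8144760131836)
cover side fit 57 [ 0.56203139 -0.20954223  0.03498549]
ears [ 0.54107121 -0.18338566  0.00304599] 69
rack 4066
side plinth ((516.7725219726562, -20.65477752685547), (127.38919830322266, 126.63177490234375), 76.36656188964844) 1201
neck 263 [ 0.51634429 -0.01835366  0.05069293] [ 0.51666815 -0.02043269  0.02903719]
claws 54 60 [ 0.55898628 -0.03238081  0.05656064] [ 0.47374385 -0.00604039  0.05629705] -17.17146179984247
cover flat 305 [ 0.56023782 -0.19556284  0.06182009] [(561.7429809570312, -207.66123962402344), 38.11100769042969]
bar 123 [ 0.56258063 -0.20675008  0.0868474 ] ((562.7904663085938, -209.84291076660156), (16.827468872070312, 49.927433013916016), 66.08753967285156)
cover side fit 516 [ 0.56392394 -0.21173312  0.03726418]
ears [ 0.56933562 -0.1847749   0.00693601] 33
rack 11268
```

Run:
```python
from h import *
from scipy.optimize import least_squares
t=pickle.load(open('top0.pkl','rb'))
W=cloud(t); print('ear px',np.round(W[226:231:2,313:318:2],3).reshape(-1,3).tolist())
a=np.radians(25)
for n in('top','side'):
    P=np.load(n+'rack.npy')
    # high-side rim: line fit of outer upper edge via minAreaRect of low points
    def frame(y): 
        c,s=np.cos(y),np.sin(y);x=np.array([c,s,0]);yy=np.array([-s,c,0])*np.cos(a)+np.array([0,0,np.sin(a)]);return x,yy,np.cross(x,yy)
    X,Y,N=frame(0)
    sh=P-np.array([.475,.245,.055]); low=sh[(sh@N<.018)&(sh@N>-.005)]
    q=np.c_[low@X,low@Y]*1000
    print(n,len(low),cv2.minAreaRect(q.astype(np.float32)))
    for nm,cx,r0 in(('mid',.0875,.026),('large',0,.03),('small',-.0875,.022)):
        m=(np.abs(sh@X-cx)<.04)&(sh@N>.022)&(np.abs(sh@Y)<.06)
        p=sh[m]
        # axis with free tilt: params x0,y0 (at n=0), slopes
        def f(v):
            d=np.array([v[2],v[3],1]);d/=np.linalg.norm(d)
            c=np.c_[p@X-v[0],p@Y-v[1],p@N];r=np.linalg.norm(np.cross(c,d),axis=1)
            return np.where(p@N<hmax[nm]-.008,r-r0,0)
        hmax=dict(mid=.078,large=.09,small=.066)
        r=least_squares(f,[cx,0,0,0],loss='soft_l1',f_scale=.001)
        print(nm,len(p),'top n',np.percentile(p@N,98),'fit',np.round(r.x,4),'rms',np.sqrt(np.mean(f(r.x)**2)))
        c0=np.array([.475,.245,.055])+r.x[0]*X+r.x[1]*Y; print('  foot',np.round(c0,4))
```

```text
ear px [[0.529, -0.188, 0.005], [0.529, -0.193, 0.009], [0.529, -0.198, 0.009], [0.524, -0.188, 0.004], [0.524, -0.194, 0.002], [0.523, -0.198, 0.01], [0.519, -0.188, -0.0], [0.519, -0.194, -0.002], [0.519, -0.199, 0.003]]
top 2133 ((4.3842620849609375, 6.699390411376953), (273.1787414550781, 97.22216796875), 5.645164489746094)
mid 416 top n 0.07355888523346293 fit [ 0.095   0.0076  0.0074 -0.0596] rms 0.006806154105453758
  foot [0.57   0.2519 0.0582]
large 510 top n 0.09020779200054345 fit [ 0.0073 -0.0023  0.015  -0.0304] rms 0.0013972300534685132
  foot [0.4823 0.2429 0.054 ]
small 294 top n 0.06939527194649926 fit [-0.0833 -0.0125  0.0782 -0.004 ] rms 0.0030494721458772457
  foot [0.3917 0.2337 0.0497]
side 5492 ((4.200164794921875, 7.526466369628906), (275.34918212890625, 99.08094787597656), 5.643210411071777)
mid 1365 top n 0.07133038724475495 fit [ 0.0931  0.0065  0.0464 -0.0351] rms 0.0015722327431565346
  foot [0.5681 0.2509 0.0577]
large 2117 top n 0.0874780876278638 fit [ 0.0054 -0.0036  0.0469 -0.0058] rms 0.0007597556526363331
  foot [0.4804 0.2418 0.0535]
small 1136 top n 0.06734556321174452 fit [-0.0823 -0.0127  0.0474 -0.003 ] rms 0.0007034664621969559
  foot [0.3927 0.2335 0.0496]
```

Run:
```python
from h import *
from scipy.optimize import least_squares
a=np.radians(25);y=np.radians(6.0);c,s=np.cos(y),np.sin(y)
X=np.array([c,s,0]);Y=np.array([-s,c,0])*np.cos(a)+np.array([0,0,np.sin(a)]);N=np.cross(X,Y);print('N',N)
O=np.array([.4785,.2515,.055])
for n in('top','side'):
    P=np.load(n+'rack.npy');sh=P-O
    low=sh[(sh@N<.018)&(sh@N>-.005)&(np.abs(sh@Y)<.055)];q=np.c_[low@X,low@Y]*1000
    print(n,cv2.minAreaRect(q.astype(np.float32)))
    fl=sh[np.abs(sh@N)<.005];print('floor n',np.median(fl@N),len(fl))
    for nm,cx,r0,H in(('mid',.088,.026,.078),('large',0,.03,.09),('small',-.088,.022,.066)):
        p=sh[(np.abs(sh@X-cx)<.036)&(sh@N>.022)&(np.abs(sh@Y)<.045)];q=np.c_[p@X,p@Y,p@N]
        k=q[q[:,2]<H-.008]
        r=least_squares(lambda v:np.hypot(k[:,0]-v[0],k[:,1]-v[1])-r0,[cx,0],loss='soft_l1',f_scale=.001)
        print(nm,len(k),'top n',np.percentile(q[:,2],[50,90,98]).round(4),'fit',r.x.round(4),'foot',(O+r.x[0]*X+r.x[1]*Y).round(4),'g62',(O+r.x[0]*X+r.x[1]*Y+.062*N).round(4))
```

```text
N [ 0.04417564 -0.42030311  0.90630779]
top ((0.4937591552734375, 0.7449760437011719), (273.52569580078125, 97.22113037109375), 0.20203806459903717)
floor n -0.0005608579017523764 1844
mid 103 top n [0.0745 0.0785 0.0803] fit [ 0.0897 -0.0089] foot [0.5686 0.2528 0.0512] g62 [0.5713 0.2268 0.1074]
large 116 top n [0.0876 0.0911 0.0929] fit [ 0.0015 -0.0098] foot [0.4809 0.2428 0.0509] g62 [0.4837 0.2168 0.107 ]
small 53 top n [0.0634 0.0669 0.0684] fit [-0.0867 -0.0105] foot [0.3933 0.233  0.0506] g62 [0.396  0.2069 0.1068]
side ((0.505889892578125, 1.5890579223632812), (275.0882873535156, 99.07106018066406), 0.20014627277851105)
floor n 0.00014294596054625086 2065
mid 1156 top n [0.0538 0.0769 0.0779] fit [ 0.089  -0.0093] foot [0.5679 0.2524 0.0511] g62 [0.5707 0.2263 0.1072]
large 1731 top n [0.0603 0.0885 0.09  ] fit [ 0.001 -0.01 ] foot [0.4804 0.2426 0.0508] g62 [0.4832 0.2165 0.107 ]
small 796 top n [0.0474 0.0654 0.0662] fit [-0.0871 -0.0106] foot [0.3929 0.2328 0.0505] g62 [0.3956 0.2068 0.1067]
```

Candidates in the top view are:
- **Shells:** rack shells at (151,203), (153,236) and (155,271), plus look-alikes in the bin at (137,105), (147,87) and (182,102). By measured height and radius, (151,203) is the 78 mm tall, 52 mm shell, so I choose it.
- **Covers:** wood-coloured at (323,212), pink at (361,135) and (325,267), purple at (416,230). I choose the wooden one at (323,212).

The zoomed crop confirms the shell is the middle size of the three.

```bash
cat >> h.py <<'E'
from scipy.spatial.transform import Rotation as Ro
N=np.array([.0442,-.4203,.9063]);N/=np.linalg.norm(N)
FOOT=np.array([.5682,.2525,.0511])
BASE=np.array([.5168,-.0210,0]);BY=-13.8
COV=np.array([.5633,-.2105,0]);CY=-24.
def Rz(z,yd):
    z=np.array(z)/np.linalg.norm(z);y=np.array(yd,float);y-=z*(y@z);y/=np.linalg.norm(y);return np.c_[np.cross(y,z),y,z]
def down(yaw): return Rz([0,0,-1],[np.cos(np.radians(yaw)),np.sin(np.radians(yaw)),0])
def obsR(o): q=o['orientation'];return Ro.from_quat([q[1],q[2],q[3],q[0]]).as_matrix()
def delta(p,R,o=None,p0=None,R0=None):
    if o is not None:p0=o['position'];R0=obsR(o)
    if R is None:R=R0
    print('trans cm',np.round(R0.T@(np.array(p)-p0)*100,2),'rot deg',np.round(Ro.from_matrix(R0.T@R).as_rotvec(degrees=True),2))
def show(o):
    R=obsR(o);print('t',round(o['t'],2),'p',np.round(o['position'],4),'z',R[:,2].round(3),'yaw_y',np.degrees(np.arctan2(R[1,1],R[0,1])).round(1),'w',round(o['gripper_width'],4),'F',np.round(o['wrist_force'],1),'q',np.round(o['qpos'],2))
E
python3 - <<'E'
from h import *
from station import robot
o=robot.get_obs();show(o)
delta([.42,-.15,.30],None,o)
RG=Rz(-N,[-.0947,.9014,.4226])
delta(FOOT+.158*N,RG,p0=np.array([.42,-.15,.30]),R0=obsR(o))
E
```

```text
t 0.15 p [ 0.1695 -0.6011  0.2098] z [-0.001  0.002 -1.   ] yaw_y 105.7 w 0.0871 F [-0.1  0.4 -0.1] q [-1.04  0.39  0.01 -0.   -1.19 -0.26]
trans cm [-36.35  36.63  -8.96] rot deg [0. 0. 0.]
trans cm [-24.06  28.12  10.62] rot deg [-24.84  -2.14   9.58]
```

```bash
python3 -m inch '{"claw":[8.7,8.7,8.7,8.7,8.7,8.7,8.7,8.7],"translation":[[-2,2,-3],[-5,5,-6],[-8,8,-9],[-10.5,10.5,-9],[-13,13,-9],[-15.5,15.5,-9],[-18,18,-9],[-20,20,-9]],"rot":[[0,0,0],[0,0,0],[0,0,0],[0,0,0],[0,0,0],[0,0,0],[0,0,0],[0,0,0]]}' 30
python3 - <<'E'
from h import *
from station import robot
o=robot.get_obs();show(o)
RG=Rz(-N,[-.0947,.9014,.4226])
delta([.42,-.15,.30],None,o)
delta(FOOT+.158*N,RG,p0=np.array([.42,-.15,.30]),R0=obsR(o))
E
```

```text
t: 0.82
position: [0.3084, -0.3524, 0.3008]
orientation: [0.0, -0.137, 0.991, 0.0]
wrist_force: [-0.3, -0.5, 1.1]
gripper_width: 0.0871
t 0.82 p [ 0.3084 -0.3524  0.3008] z [ 0.001  0.    -1.   ] yaw_y 105.8 w 0.0871 F [-0.3 -0.5  1.1] q [-0.5   0.06 -0.2  -0.   -1.32 -0.79]
trans cm [-16.26  16.44   0.09] rot deg [0. 0. 0.]
trans cm [-24.08  28.11  10.59] rot deg [-24.93  -2.1    9.66]
```

```bash
python3 -m inch '{"claw":[7.4,7.4,7.4,7.4,7.4,7.4,7.4,7.4],"translation":[[-2.5,2.5,0],[-5,5,0],[-7.5,7.5,0],[-10,10,0],[-12.5,12.5,0],[-15,15,0],[-17.5,17.5,0],[-20,20,0]],"rot":[[0,0,1],[0,0,2],[0,0,3],[0,0,4],[0,0,5],[0,0,6],[0,0,8],[0,0,9.5]]}'
python3 - <<'E'
from h import *
from station import robot
o=robot.get_obs();show(o)
RG=Rz(-N,[-.0947,.9014,.4226])
delta(FOOT+.158*N,RG,o)
E
```

```text
t: 1.48
position: [0.4463, -0.1062, 0.3007]
orientation: [0.0, -0.054, 0.999, 0.0]
wrist_force: [0.9, -1.0, 0.6]
gripper_width: 0.0744
t 1.48 p [ 0.4463 -0.1062  0.3007] z [ 0.  0. -1.] yaw_y 96.2 w 0.0744 F [ 0.9 -1.   0.6] q [ 0.12  0.04 -0.22 -0.   -1.32 -1.59]
trans cm [-15.96  27.67  10.64] rot deg [-24.99  -0.03   0.18]
```

```bash
python3 -m inch '{"claw":[7.4,7.4,7.4,7.4,7.4,7.4,7.4,7.4],"translation":[[-2,3,0],[-4,6.5,0],[-6,10,0],[-8,13.5,1],[-10,17,2],[-12,20.5,4],[-14,24,6],[-15,26,8]],"rot":[[0,0,0],[0,0,0],[-4,0,0],[-8,0,0],[-12,0,0],[-17,0,0],[-21,0,0],[-25,0,0]]}'
python3 - <<'E'
from h import *
from station import robot,get_image
o=robot.get_obs();show(o)
RG=Rz(-N,[-.0947,.9014,.4226])
delta(FOOT+.158*N,RG,o);delta(FOOT+.068*N,RG,o)
for n in('side','wrist'):
    d=get_image(n);pickle.dump(d,open(n+'1.pkl','wb'));cv2.imwrite(f'pics/{n}1.png',d['image'][:,:,::-1])
E
```

```text
t: 2.15
position: [0.5685, 0.1693, 0.2208]
orientation: [-0.011, -0.054, 0.974, 0.218]
wrist_force: [0.2, 0.2, 0.8]
gripper_width: 0.0739
t 2.15 p [0.5685 0.1693 0.2208] z [-0.044  0.424 -0.905] yaw_y 96.4 w 0.0739 F [0.2 0.2 0.8] q [ 0.31  0.33  0.04 -0.46 -1.23 -1.62]
trans cm [-0.84  0.31  3.08] rot deg [0.22 0.03 0.33]
trans cm [-0.84  0.28 12.08] rot deg [0.22 0.03 0.33]
```

View pics/side1.png

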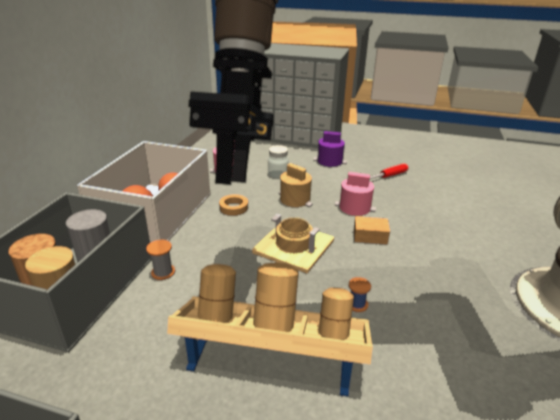

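View pics/wrist1.png

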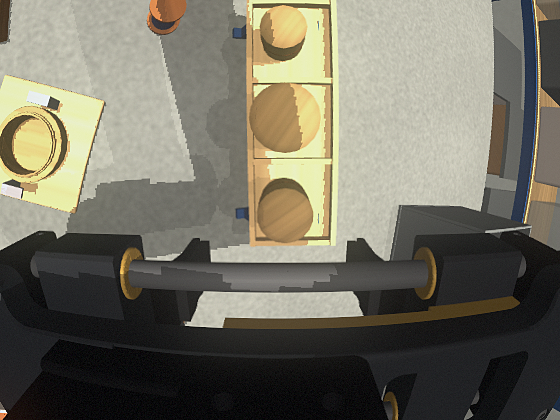

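The side view shows the fingertips at about (232,180), above the chosen shell at (217,270). In the wrist view the shell lies between the fingers at (286,210). I'll descend along its axis.

```bash
python3 -m inch '{"claw":[7.4,7.4,7.4,7.4,7.4,7.4,7.4,7.4],"translation":[[-0.8,0.3,2],[-0.8,0.3,4],[-0.8,0.3,6],[-0.8,0.3,8],[-0.8,0.3,9.5],[-0.8,0.3,11],[-0.8,0.3,12],[-0.8,0.3,12]],"rot":[[0,0,0],[0,0,0],[0,0,0],[0,0,0],[0,0,0],[0,0,0],[0,0,0],[0,0,0]]}'
python3 - <<'E'
from h import *
from station import robot,get_image
o=robot.get_obs();show(o)
RG=Rz(-N,[-.0947,.9014,.4226])
delta(FOOT+.068*N,RG,o)
d=get_image('side');cv2.imwrite(f'pics/side2.png',cv2.resize(d['image'][200:370,150:390,::-1],None,fx=3,fy=3))
E
```

```text
t: 2.92
position: [0.5677, 0.2207, 0.1116]
orientation: [-0.014, -0.053, 0.975, 0.216]
wrist_force: [0.1, -0.2, -0.1]
gripper_width: 0.0738
t 2.92 p [0.5677 0.2207 0.1116] z [-0.049  0.419 -0.907] yaw_y 96.2 w 0.0738 F [ 0.1 -0.2 -0.1] q [ 0.39  0.44 -0.06 -0.5  -1.   -1.59]
trans cm [-0.38  0.3   0.01] rot deg [-0.06 -0.3   0.18]
```

View pics/side2.png

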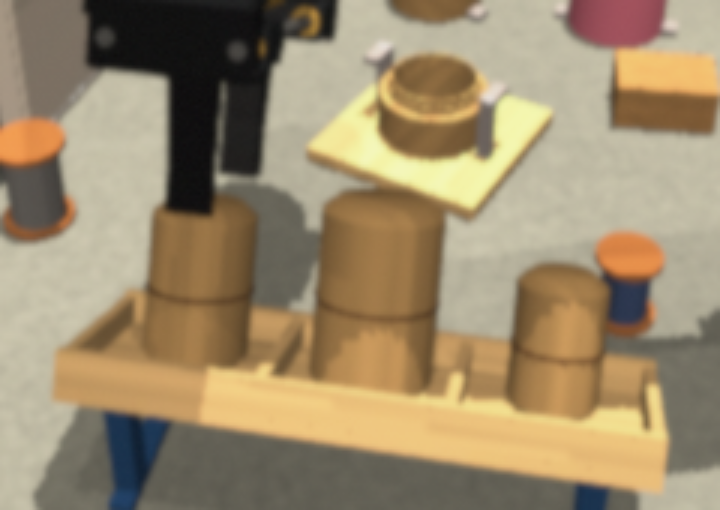

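```bash
python3 -m inch '{"claw":[7.4,7.4,7.4,7.4,5.8,5,5,5],"translation":[[-0.4,0.3,0],[-0.4,0.3,0],[-0.4,0.3,0],[-0.4,0.3,0],[-0.4,0.3,0],[-0.4,0.3,0],[-0.4,0.3,0],[-0.4,0.3,0]],"rot":[[0,0,0],[0,0,0],[0,0,0],[0,0,0],[0,0,0],[0,0,0],[0,0,0],[0,0,0]]}' 20
python3 - <<'E'
from h import *
from station import robot,get_image
o=robot.get_obs();show(o)
RG=Rz(-N,[-.0947,.9014,.4226])
delta(FOOT+.068*N,RG,o)
E
```

```text
t: 3.63
position: [0.5727, 0.2238, 0.1145]
orientation: [-0.012, -0.053, 0.975, 0.216]
wrist_force: [-0.6, -0.6, -0.7]
gripper_width: 0.0556
t 3.63 p [0.5727 0.2238 0.1145] z [-0.046  0.42  -0.906] yaw_y 96.2 w 0.0556 F [-0.6 -0.6 -0.7] q [ 0.39  0.44 -0.05 -0.5  -1.01 -1.6 ]
trans cm [ 0.15 -0.05  0.17] rot deg [-0.   -0.1   0.22]
```

```bash
python3 -m inch '{"claw":[4.9,4.9,4.9,4.9,4.9,4.9,4.9,4.9],"translation":[[0.1,0,0.1],[0.1,0,0.1],[0.1,0,0.1],[0.1,0,0.1],[0.1,0,0.1],[0.1,0,0.1],[0.1,0,0.1],[0.1,0,0.1]],"rot":[[0,0,0],[0,0,0],[0,0,0],[0,0,0],[0,0,0],[0,0,0],[0,0,0],[0,0,0]]}' 20
python3 - <<'E'
from h import *
from station import robot,get_image
o=robot.get_obs();show(o)
RG=Rz(-N,[-.0947,.9014,.4226])
delta(FOOT+.068*N,RG,o)
d=get_image('wrist');cv2.imwrite(f'pics/wrist2.png',d['image'][:,:,::-1])
E
```

```text
t: 4.3
position: [0.5717, 0.2242, 0.1135]
orientation: [-0.012, -0.053, 0.975, 0.216]
wrist_force: [0.8, 0.5, 0.6]
gripper_width: 0.049
t 4.3 p [0.5717 0.2242 0.1135] z [-0.046  0.42  -0.906] yaw_y 96.2 w 0.049 F [0.8 0.5 0.6] q [ 0.39  0.44 -0.05 -0.5  -1.01 -1.59]
trans cm [ 0.05 -0.06  0.06] rot deg [-0.   -0.1   0.23]
```

View pics/wrist2.png

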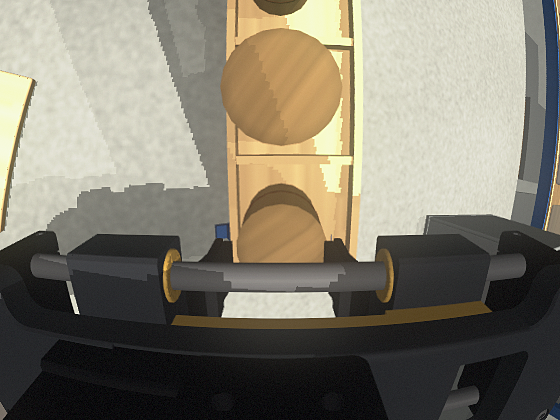

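```bash
python3 -m inch '{"claw":[4.4,4.4,4.4,4.4,4.4,4.4,4.4,4.4],"translation":[[0,0,0],[0,0,0],[0,0,0],[0,0,0],[0,0,0],[0,0,0],[0,0,0],[0,0,0]],"rot":[[0,0,0],[0,0,0],[0,0,0],[0,0,0],[0,0,0],[0,0,0],[0,0,0],[0,0,0]]}' 20
python3 - <<'E'
from h import *
from station import robot,get_image
o=robot.get_obs();show(o)
d=get_image('side');cv2.imwrite(f'pics/side3.png',cv2.resize(d['image'][200:370,150:390,::-1],None,fx=3,fy=3))
E
```

```text
t: 5.02
position: [0.5717, 0.2242, 0.1135]
orientation: [-0.012, -0.053, 0.975, 0.216]
wrist_force: [0.4, -0.5, -0.4]
gripper_width: 0.0439
t 5.02 p [0.5717 0.2242 0.1135] z [-0.046  0.42  -0.906] yaw_y 96.2 w 0.0439 F [ 0.4 -0.5 -0.4] q [ 0.39  0.44 -0.05 -0.5  -1.01 -1.6 ]
```

View pics/side3.png

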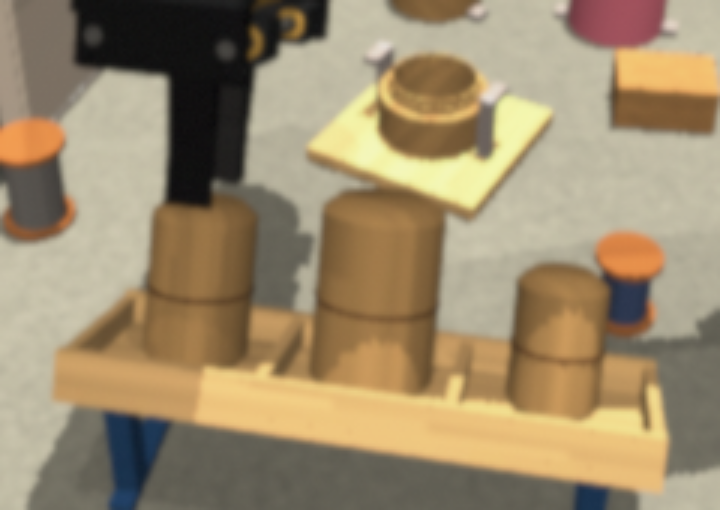

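Run:
```python
from h import *
from station import robot,get_image
o=robot.get_obs();R=obsR(o);p=o['position']
d=get_image('side');s0=pickle.load(open('side0.pkl','rb'))
print(np.abs(d['T']-s0['T']).max())
for k,dy in(('near',.029),('far',-.029)):
    print(k,proj(d,p+R@[0,dy,.025]),proj(d,p+R@[0,dy,-.045]))
W=cloud(d)
for u,v in((205,250),(213,255),(215,264),(230,255)): print(u,v,W[v,u].round(4), 'tool', (R.T@(W[v,u]-p)).round(4))
print('shell top proj',proj(d,FOOT+.078*N))
d=get_image('wrist');D=d['depth'];K=d['intrinsics']
def wr(u,v):
    x=u-K[0,2];y=v-K[1,2];r=np.hypot(x,y);th=r/K[0,0];ray=np.array([np.sin(th)*x/r,np.sin(th)*y/r,np.cos(th)])
    q=ray/ray[2]*D[v,u];return d['T'][:3,:3]@q+d['T'][:3,3]
for u,v in((280,235),(280,85),(218,285),(340,285)): print(u,v,wr(u,v).round(4),'tool',(R.T@(wr(u,v)-p)).round(4))
```

```text
0.0
near (np.float64(210.0081292781306), np.float64(294.50700896325554)) (np.float64(213.49996136356594), np.float64(245.8414437734192))
far (np.float64(221.81447714849992), np.float64(283.3268758498838)) (np.float64(225.1333171184861), np.float64(238.80571395529196))
205 250 [6.846e-01 4.400e-02 3.000e-04] tool [-0.0927 -0.2213  0.0218]
213 255 [0.5704 0.2363 0.1543] tool [-0.      0.0282 -0.0318]
215 264 [0.5658 0.2415 0.1433] tool [ 0.004   0.0287 -0.0195]
230 255 [0.5661 0.1881 0.12  ] tool [ 0.0095 -0.0292 -0.0208]
shell top proj (np.float64(218.29153060510248), np.float64(265.9145053250872))
280 235 [0.561  0.2204 0.122 ] tool [ 0.011   0.0012 -0.0088]
280 85 [0.4848 0.2066 0.1332] tool [ 0.0883  0.001  -0.0212]
218 285 [0.5502 0.1651 0.1976] tool [ 0.0278 -0.0156 -0.1   ]
340 285 [0.5464 0.1929 0.2123] tool [ 0.0286  0.016  -0.1015]
```

Run:
```python
from h import *
d=pickle.load(open('side1.pkl','rb'))
p=np.array([.5685,.1693,.2208]);R=Ro.from_quat([-.054,.974,.218,-.011]).as_matrix()
W=cloud(d);Q=(W-p)@R
m=(np.abs(Q[...,0])<.04)&(np.abs(Q[...,1])<.08)&(np.abs(Q[...,2])<.1)
q=Q[m]; 
for z in np.arange(-.1,.05,.01):
    k=q[(q[:,2]>=z)&(q[:,2]<z+.01)]
    if len(k):print(round(z,3),len(k),k.min(0).round(3),k.max(0).round(3))
d=pickle.load(open('side0.pkl','rb'))
p=np.array([.1695,-.601,.2097]);R=Ro.from_quat([-.137,.9906,.001,0]).as_matrix()
W=cloud(d);Q=(W-p)@R;m=(np.abs(Q[...,0])<.04)&(np.abs(Q[...,1])<.08)&(np.abs(Q[...,2])<.1)
q=Q[m]
for z in np.arange(-.1,.05,.01):
    k=q[(q[:,2]>=z)&(q[:,2]<z+.01)]
    if len(k):print(round(z,3),len(k),k.min(0).round(3),k.max(0).round(3))
```

```text
-0.1 191 [-0.005 -0.079 -0.1  ] [ 0.038  0.08  -0.09 ]
-0.09 282 [-0.032 -0.08  -0.09 ] [ 0.038  0.08  -0.08 ]
-0.08 273 [-0.014 -0.062 -0.08 ] [ 0.014  0.065 -0.07 ]
-0.07 243 [-0.012 -0.053 -0.07 ] [ 0.011  0.053 -0.06 ]
-0.06 239 [-0.011 -0.05  -0.06 ] [ 0.011  0.051 -0.05 ]
-0.05 226 [-0.011 -0.051 -0.05 ] [ 0.011  0.049 -0.04 ]
-0.04 218 [-0.011 -0.049 -0.04 ] [ 0.011  0.047 -0.03 ]
-0.03 221 [-0.012 -0.048 -0.03 ] [ 0.011  0.046 -0.02 ]
-0.02 156 [-0.011 -0.048 -0.02 ] [ 0.011  0.046 -0.013]
-0.1 140 [-0.039 -0.077 -0.1  ] [ 0.018  0.079 -0.09 ]
-0.09 50 [-0.038 -0.08  -0.09 ] [ 0.035  0.08  -0.08 ]
-0.08 62 [-0.013 -0.065 -0.08 ] [ 0.015  0.071 -0.07 ]
-0.07 74 [-0.012 -0.063 -0.07 ] [ 0.012  0.063 -0.06 ]
-0.06 77 [-0.012 -0.064 -0.06 ] [ 0.012  0.061 -0.05 ]
-0.05 68 [-0.011 -0.053 -0.05 ] [ 0.011  0.057 -0.04 ]
-0.04 71 [-0.012 -0.055 -0.04 ] [ 0.011  0.056 -0.03 ]
-0.03 68 [-0.012 -0.052 -0.03 ] [ 0.012  0.055 -0.02 ]
-0.02 60 [-0.013 -0.055 -0.02 ] [ 0.01   0.054 -0.011]
```

The side depth gives a mismatch. The visible fingertips end about 13 mm behind the reported TCP, not 25 mm ahead of it, so the grasp point is at tool z ≈ −32 mm. That explains why the jaws closed on air just above the shell. I'll reopen and use the measured geometry.

```bash
python3 -m inch '{"claw":[7.4,7.4,7.4,7.4,7.4,7.4,7.4,7.4],"translation":[[0,0,0],[0,0,0],[0,0,0],[0,0,0],[0,0,0],[0,0,0],[0,0,0],[0,0,0]],"rot":[[0,0,0],[0,0,0],[0,0,0],[0,0,0],[0,0,0],[0,0,0],[0,0,0],[0,0,0]]}' 20
python3 - <<'E'
from h import *
from station import robot,get_image
o=robot.get_obs();show(o)
RG=Rz(-N,[-.0947,.9014,.4226])
delta(FOOT+.030*N,RG,o)
d=get_image('side');W=cloud(d);Q=(W-o['position'])@obsR(o)
m=(np.abs(Q[...,0])<.04)&(np.abs(Q[...,1])<.06)&(np.abs(Q[...,2])<.06)
for z in np.arange(-.05,.05,.01):
    k=Q[m&(Q[...,2]>=z)&(Q[...,2]<z+.01)]
    if len(k):print(round(z,3),len(k),k.min(0).round(3),k.max(0).round(3))
E
```

```text
t: 5.83
position: [0.5717, 0.2242, 0.1135]
orientation: [-0.012, -0.053, 0.975, 0.216]
wrist_force: [-0.4, -0.7, 0.2]
gripper_width: 0.0733
t 5.83 p [0.5717 0.2242 0.1135] z [-0.046  0.42  -0.906] yaw_y 96.2 w 0.0733 F [-0.4 -0.7  0.2] q [ 0.39  0.44 -0.05 -0.5  -1.01 -1.59]
trans cm [ 0.04 -0.06  3.86] rot deg [-0.   -0.1   0.23]
-0.05 210 [-0.011 -0.048 -0.05 ] [ 0.011  0.048 -0.04 ]
-0.04 207 [-0.012 -0.046 -0.04 ] [ 0.011  0.047 -0.03 ]
-0.03 207 [-0.012 -0.048 -0.03 ] [ 0.011  0.046 -0.02 ]
-0.02 144 [-0.012 -0.046 -0.02 ] [ 0.011  0.045 -0.013]
-0.01 294 [-0.021 -0.019 -0.01 ] [ 0.027  0.027 -0.   ]
0.0 238 [-0.024 -0.006  0.   ] [0.027 0.028 0.01 ]
0.01 243 [-0.022 -0.008  0.01 ] [0.027 0.028 0.02 ]
0.02 238 [-0.024 -0.006  0.02 ] [0.027 0.028 0.03 ]
0.03 241 [-0.023 -0.008  0.03 ] [0.027 0.028 0.04 ]
0.04 241 [-0.023 -0.008  0.04 ] [0.027 0.028 0.05 ]
```

```bash
python3 -m inch '{"claw":[7.4,7.4,7.4,7.4,4.6,4.6,4.6,4.6],"translation":[[0.1,0.1,1],[0.1,0.1,2],[0.1,0.1,3],[0.1,0.1,3.8],[0.1,0.1,3.8],[0.1,0.1,3.8],[0.1,0.1,3.8],[0.1,0.1,3.8]],"rot":[[0,0,0],[0,0,0],[0,0,0],[0,0,0],[0,0,0],[0,0,0],[0,0,0],[0,0,0]]}' 20
python3 -m inch '{"claw":[4.6,4.6,4.6,4.6,4.6,4.6,4.6,4.6],"translation":[[0,0,0],[0,0,0],[0,0,0],[0,0,0],[0,0,0],[0,0,0],[0,0,0],[0,0,0]],"rot":[[0,0,0],[0,0,0],[0,0,0],[0,0,0],[0,0,0],[0,0,0],[0,0,0],[0,0,0]]}' 20
python3 - <<'E'
from h import *
from station import robot,get_image
o=robot.get_obs();show(o)
d=get_image('side');cv2.imwrite(f'pics/side4.png',cv2.resize(d['image'][200:370,150:390,::-1],None,fx=3,fy=3))
E
```

```text
t: 6.55
position: [0.5692, 0.241, 0.0799]
orientation: [-0.011, -0.053, 0.975, 0.216]
wrist_force: [0.4, -0.3, 0.0]
gripper_width: 0.0548
t: 7.22
position: [0.5691, 0.241, 0.0799]
orientation: [-0.011, -0.053, 0.975, 0.216]
wrist_force: [-0.1, -0.4, 2.8]
gripper_width: 0.0514
t 7.22 p [0.5691 0.241  0.0799] z [-0.045  0.42  -0.906] yaw_y 96.3 w 0.0514 F [-0.1 -0.4  2.8] q [ 0.42  0.48 -0.08 -0.52 -0.94 -1.58]
```

View pics/side4.png

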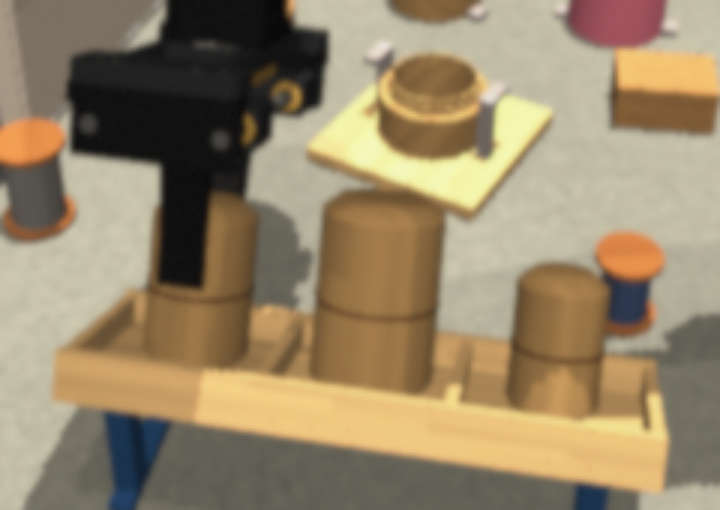

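Gripped: the width has stopped at 51.4 mm on the middle shell. Now I'll lift along its axis.

```bash
python3 -m inch '{"claw":[4.6,4.6,4.6,4.6,4.6,4.6,4.6,4.6],"translation":[[0,0,-1],[0,0,-2],[0,0,-4],[0,0,-6],[0,0,-8],[0,0,-10],[0,0,-12],[0,0,-12]],"rot":[[0,0,0],[0,0,0],[0,0,0],[0,0,0],[0,0,0],[0,0,0],[0,0,0],[0,0,0]]}' 30
python3 - <<'E'
from h import *
from station import robot,get_image
o=robot.get_obs();show(o)
# shell foot expected in tool frame: +(.030) => TCP sits .030 above foot
delta(BASE+[0,0,.16+.030],down(96),o)
d=get_image('side');cv2.imwrite(f'pics/side5.png',d['image'][:,:,::-1])
E
```

```text
t: 7.93
position: [0.5767, 0.1892, 0.1933]
orientation: [-0.007, -0.054, 0.975, 0.216]
wrist_force: [1.0, 0.6, 0.2]
gripper_width: 0.0515
t 7.93 p [0.5767 0.1892 0.1933] z [-0.038  0.421 -0.906] yaw_y 96.4 w 0.0515 F [1.  0.6 0.2] q [ 0.34  0.36  0.02 -0.46 -1.16 -1.63]
trans cm [  8.23 -18.46  -8.32] rot deg [24.99  0.45  0.29]
```

View pics/side5.png

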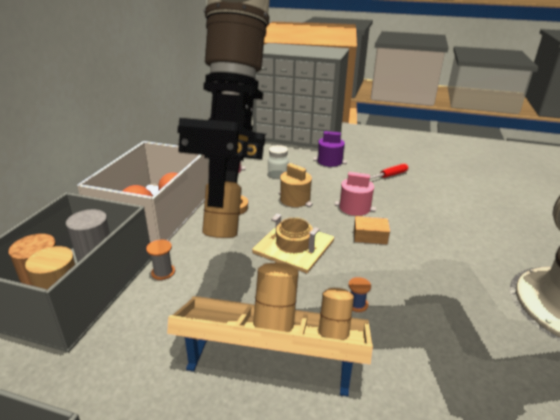

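```bash
python3 -m inch '{"claw":[4.6,4.6,4.6,4.6,4.6,4.6,4.6,4.6],"translation":[[1,-2,-1],[2,-5,-2.5],[3.5,-8,-4],[5,-11,-5.5],[6.5,-14,-7],[7.5,-17,-8],[8.2,-18.4,-8.3],[8.2,-18.4,-8.3]],"rot":[[0,0,0],[3,0,0],[7,0,0],[12,0,0],[16,0,0],[20,0,0],[25,0.4,0],[25,0.4,0]]}'
python3 - <<'E'
from h import *
from station import robot,get_image
o=robot.get_obs();show(o);R=obsR(o)
for n in('side','top'):
    d=get_image(n);W=cloud(d);Q=(W-o['position'])@R
    m=(np.abs(Q[...,0])<.05)&(np.abs(Q[...,1])<.04)&(Q[...,2]>-.01)&(Q[...,2]<.06)
    q=Q[m];print(n,len(q),q.min(0).round(4),q.max(0).round(4),np.percentile(q[:,2],[1,99]).round(4))
    from scipy.optimize import least_squares
    k=q[(q[:,2]<.022)]
    if len(k)>50:
        r=least_squares(lambda v:np.linalg.norm(np.cross(np.c_[k[:,0]-v[0],k[:,1]-v[1],k[:,2]],np.array([v[2],v[3],1])/np.sqrt(1+v[2]**2+v[3]**2)),axis=1)-.026,[0,0,0,0],loss='soft_l1',f_scale=.001);print(r.x.round(4))
        r=least_squares(lambda v:np.hypot(k[:,0]-v[0],k[:,1]-v[1])-.026,[0,0],loss='soft_l1',f_scale=.001);print('upright',r.x.round(4))
    cv2.imwrite(f'pics/{n}6.png',d['image'][:,:,::-1])
E
```

```text
t: 8.65
position: [0.5115, -0.0199, 0.1837]
orientation: [-0.006, -0.055, 0.998, -0.002]
wrist_force: [-1.4, 1.0, -2.4]
gripper_width: 0.0513
t 8.65 p [ 0.5115 -0.0199  0.1837] z [-0.012 -0.004 -1.   ] yaw_y 96.4 w 0.0513 F [-1.4  1.  -2.4] q [ 0.28  0.22 -0.3   0.   -1.06 -1.74]
side 540 [-0.0237 -0.0039 -0.0099] [0.0269 0.0269 0.0318] [-0.0092  0.03  ]
[ 0.0005 -0.0025  0.0069  0.0109]
upright [ 0.0005 -0.0024]
top 21 [ 0.0198 -0.0143 -0.009 ] [0.0245 0.0144 0.0279] [-0.009   0.0273]
```

View pics/side6.png

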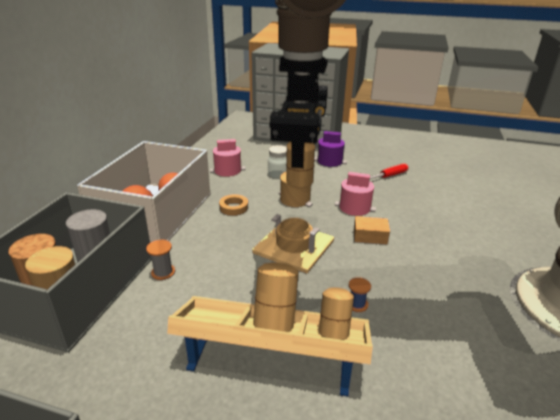

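Run:
```python
from h import *
from station import robot
o=robot.get_obs();show(o);R=obsR(o)
tgt=np.array([.5167,-.0207,.03+.08]);Rd=down(96.2)
delta(tgt-Rd@[.0005,-.0024,0],Rd,o)
```

```text
t 8.75 p [ 0.514  -0.0181  0.1848] z [-0.009  0.001 -1.   ] yaw_y 96.4 w 0.0516 F [ 0.6  0.6 -0.3] q [ 0.28  0.22 -0.29 -0.   -1.06 -1.74]
trans cm [-0.35 -0.07  7.48] rot deg [ 0.13 -0.49  0.17]
```

```bash
python3 -m inch '{"claw":[4.6,4.6,4.6,4.6,4.6,4.6,4.6,4.6],"translation":[[-0.2,0,1],[-0.3,0,2.5],[-0.3,0,4],[-0.3,0,5.5],[-0.3,0,6.5],[-0.3,0,7],[-0.3,0,7],[-0.3,0,7]],"rot":[[0,-0.5,0],[0,-0.5,0],[0,-0.5,0],[0,-0.5,0],[0,-0.5,0],[0,-0.5,0],[0,-0.5,0],[0,-0.5,0]]}'
python3 - <<'E'
from h import *
from station import robot,get_image
from scipy.optimize import least_squares
d=get_image('side');o=robot.get_obs();show(o);R=obsR(o)
W=cloud(d);P=W.reshape(-1,3);Q=(P-o['position'])@R
k=Q[(np.hypot(Q[:,0],Q[:,1])<.035)&(Q[:,2]>-.01)&(Q[:,2]<.026)]
r=least_squares(lambda v:np.hypot(k[:,0]-v[0],k[:,1]-v[1])-.026,[0,0],loss='soft_l1',f_scale=.001);print('shell',len(k),r.x.round(4),(o['position']+R@[*r.x,0]).round(4))
sh=(o['position']+R@[*r.x,0])
delta([.5167+o['position'][0]-sh[0],-.0207+o['position'][1]-sh[1],.03+.0165],down(96.2),o)
d2=get_image('wrist')
cv2.imwrite('pics/side7.png',cv2.resize(d['image'][130:280,200:400,::-1],None,fx=4,fy=4,interpolation=cv2.INTER_CUBIC))
E
```

```text
t: 9.42
position: [0.518, -0.0185, 0.116]
orientation: [0.001, -0.055, 0.998, 0.0]
wrist_force: [0.8, -0.3, 0.3]
gripper_width: 0.051
t 9.47 p [ 0.5182 -0.0185  0.1164] z [ 0.003  0.001 -1.   ] yaw_y 96.3 w 0.0515 F [ 0.4 -0.2 -0.5] q [ 0.28  0.3  -0.39  0.   -0.88 -1.74]
shell 418 [ 0.0007 -0.0025] [ 0.5178 -0.021   0.1164]
trans cm [0.13 0.04 6.99] rot deg [0.02 0.2  0.14]
```

View pics/side7.png

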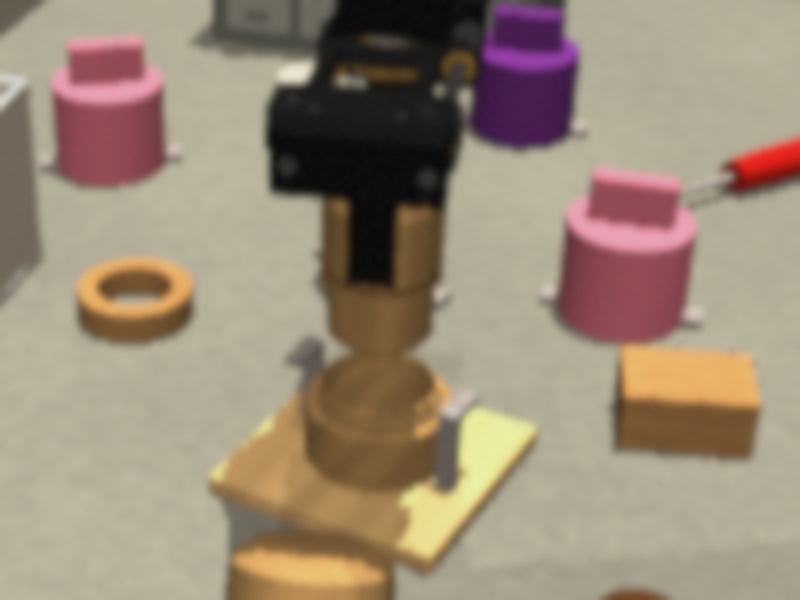

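The side crop shows the shell held upright right above the cup, whose mouth is at about (380,380). I'll lower it in stages.

```bash
python3 -m inch '{"claw":[4.6,4.6,4.6,4.6,4.6,4.6,4.6,4.6],"translation":[[0.1,0,1],[0.1,0,2],[0.1,0,3],[0.1,0,3.5],[0.1,0,4],[0.1,0,4.5],[0.1,0,5],[0.1,0,5.5]],"rot":[[0,0.2,0],[0,0.2,0],[0,0.2,0],[0,0.2,0],[0,0.2,0],[0,0.2,0],[0,0.2,0],[0,0.2,0]]}'
python3 - <<'E'
from h import *
from station import robot
o=robot.get_obs();show(o)
delta([*o['position'][:2],.03+.0165],down(96.2),o)
E
```

```text
t: 10.18
position: [0.5165, -0.0188, 0.0603]
orientation: [-0.001, -0.055, 0.998, -0.0]
wrist_force: [0.4, -0.4, -0.3]
gripper_width: 0.0514
t 10.18 p [ 0.5165 -0.0188  0.0603] z [-0.001 -0.    -1.   ] yaw_y 96.3 w 0.0514 F [ 0.4 -0.4 -0.3] q [ 0.28  0.37 -0.45 -0.   -0.75 -1.74]
trans cm [-0.   -0.    1.38] rot deg [ 0.   -0.08  0.13]
```

```bash
python3 -m inch '{"claw":[4.6,4.6,4.6,4.6,4.6,4.6,4.6,4.6],"translation":[[0,0,0.4],[0,0,0.7],[0,0,1.0],[0,0,1.2],[0,0,1.3],[0,0,1.4],[0,0,1.4],[0,0,1.4]],"rot":[[0,0,0],[0,0,0],[0,0,0],[0,0,0],[0,0,0],[0,0,0],[0,0,0],[0,0,0]]}'
python3 - <<'E'
from h import *
from station import robot
o=robot.get_obs();show(o)
E
```

```text
t: 10.85
position: [0.517, -0.0187, 0.0496]
orientation: [0.0, -0.056, 0.998, -0.0]
wrist_force: [-5.4, 1.1, 16.7]
gripper_width: 0.0513
t 10.85 p [ 0.517  -0.0187  0.0496] z [ 0.    -0.001 -1.   ] yaw_y 96.4 w 0.0513 F [-5.4  1.1 16.7] q [ 0.28  0.39 -0.46  0.   -0.72 -1.74]
```

Contact is 17 N up at about floor height. I'll release and check.

```bash
python3 -m inch '{"claw":[5.4,6,6.8,7.4,7.4,7.4,7.4,7.4],"translation":[[0,0,-0.1],[0,0,-0.1],[0,0,-0.1],[0,0,-0.1],[0,0,-0.1],[0,0,-0.1],[0,0,-0.1],[0,0,-0.1]],"rot":[[0,0,0],[0,0,0],[0,0,0],[0,0,0],[0,0,0],[0,0,0],[0,0,0],[0,0,0]]}'
python3 -m inch '{"claw":[7.4,7.4,7.4,7.4,7.4,7.4,7.4,7.4],"translation":[[0,0,-1],[0,0,-2],[0,0,-4],[0,0,-6],[0,0,-8],[0,0,-10],[0,0,-12],[0,0,-14]],"rot":[[0,0,0],[0,0,0],[0,0,0],[0,0,0],[0,0,0],[0,0,0],[0,0,0],[0,0,0]]}'
python3 - <<'E'
from h import *
from station import robot,get_image
from scipy.optimize import least_squares
d=get_image('side');o=robot.get_obs();show(o)
P=cloud(d).reshape(-1,3);r=np.hypot(P[:,0]-.517,P[:,1]+.021)
k=P[(r<.035)&(P[:,2]>.056)&(P[:,2]<.11)];print(len(k),np.percentile(k[:,2],[50,90,98]).round(4))
j=k[k[:,2]<.086]
f=least_squares(lambda v:np.hypot(j[:,0]-v[0]-v[2]*(j[:,2]-.05),j[:,1]-v[1]-v[3]*(j[:,2]-.05))-.026,[.517,-.021,0,0],loss='soft_l1',f_scale=.001);print(f.x.round(4))
cv2.imwrite('pics/side8.png',cv2.resize(d['image'][130:280,200:400,::-1],None,fx=4,fy=4,interpolation=cv2.INTER_CUBIC))
E
```

```text
t: 11.52
position: [0.5163, -0.0188, 0.0475]
orientation: [-0.001, -0.055, 0.998, -0.0]
wrist_force: [-0.2, -0.2, -0.1]
gripper_width: 0.0737
t: 12.18
position: [0.5167, -0.0188, 0.1902]
orientation: [0.0, -0.055, 0.998, 0.0]
wrist_force: [1.2, -0.7, -0.6]
gripper_width: 0.0739
t 12.23 p [ 0.5194 -0.0188  0.1946] z [ 0.009  0.    -1.   ] yaw_y 96.4 w 0.0742 F [ 1.9 -0.5  3.2] q [ 0.28  0.21 -0.28  0.   -1.07 -1.74]
673 [0.0858 0.0955 0.0961]
[ 0.5168 -0.0207 -0.0099 -0.0041]
```

View pics/side8.png

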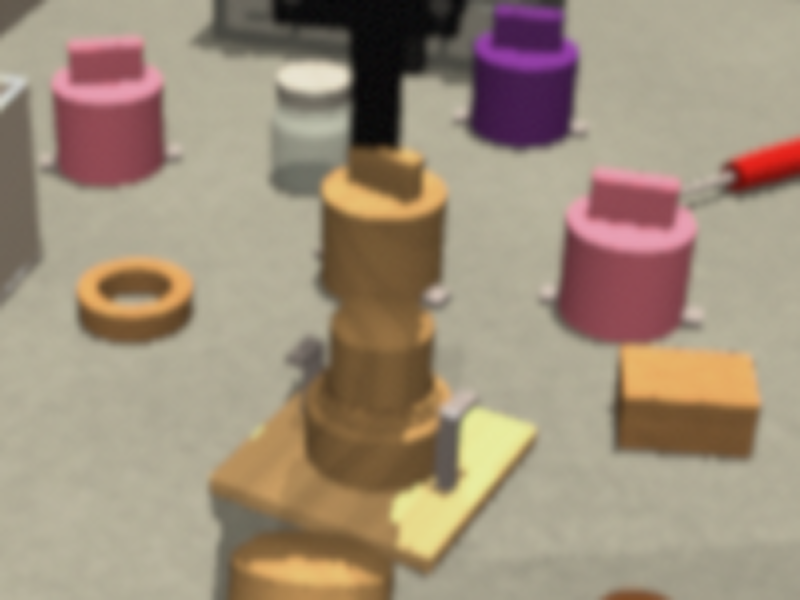

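The shell's top is at 95.5–96 mm (95 expected), it is centred at (0.5168, −0.0207), and it is upright within 0.011 rad. Next is the cover.

Run:
```python
from h import *
from station import robot
o=robot.get_obs();show(o)
delta([.5633,-.209,.19],down(66),o)
```

```text
t 12.23 p [ 0.5194 -0.0188  0.1946] z [ 0.009  0.    -1.   ] yaw_y 96.4 w 0.0742 F [ 1.9 -0.5  3.2] q [ 0.28  0.21 -0.28  0.   -1.07 -1.74]
trans cm [ -2.24 -19.39   0.49] rot deg [ 0.1  0.5 30.4]
```

```bash
python3 -m inch '{"claw":[5,5,5,5,5,5,5,5],"translation":[[-0.2,-3,0],[-0.5,-6,0],[-1,-9,0],[-1.5,-12,0],[-2,-15,0],[-2.2,-18,0],[-2.2,-19.4,0],[-2.2,-19.4,0]],"rot":[[0,0,0],[0,0,5],[0,0,10],[0,0,15],[0,0,20],[0,0,25],[0,0,30.4],[0,0.5,30.4]]}'
python3 - <<'E'
from h import *
from station import robot,get_image
from scipy.optimize import least_squares
d=get_image('top');w=get_image('wrist');o=robot.get_obs();show(o)
P=cloud(d).reshape(-1,3);r=np.hypot(P[:,0]-.517,P[:,1]+.021)
k=P[(r<.026)&(P[:,2]>.08)];print('shell top',len(k),np.percentile(k[:,2],[10,50,90]).round(4),k.mean(0).round(4),'sh',np.median(P[(r<.05)&(r>.04)&(P[:,2]<.02)][:,2]).round(4))
cv2.imwrite('pics/wrist9.png',w['image'][:,:,::-1]);cv2.imwrite('pics/top9.png',d['image'][:,:,::-1])
delta([.5633,-.209,.054],down(66),o)
E
```

```text
t: 12.9
position: [0.5598, -0.212, 0.1884]
orientation: [-0.005, 0.211, 0.977, -0.001]
wrist_force: [-0.1, 0.8, -0.4]
gripper_width: 0.0505
t 13.0 p [ 0.5599 -0.2096  0.1882] z [-0.01   0.001 -1.   ] yaw_y 65.9 w 0.0503 F [-0.   0.9 -0.1] q [-0.09  0.36 -0.09 -0.   -1.13 -1.9 ]
shell top 553 [0.5551 0.5722 0.5832] [ 0.5157 -0.0282  0.5705] sh nan
trans cm [-0.41  0.23 13.42] rot deg [-0.16 -0.53 -0.06]
  return _methods._mean(a, axis=axis, dtype=dtype,
  ret = ret.dtype.type(ret / rcount)
```

View pics/wrist9.png

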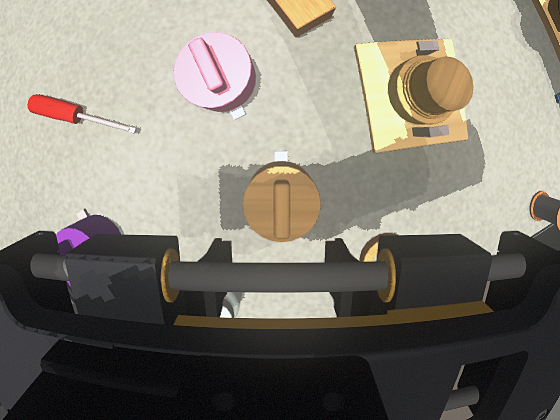

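View pics/top9.png

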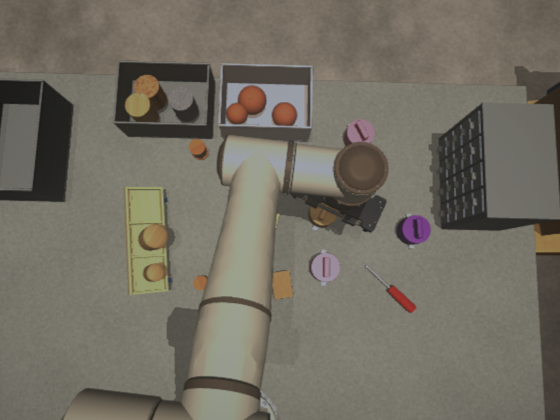

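The wrist view shows the bar grip of the wooden cover aligned between the fingers at (281,205), and the shell standing in the cup at (450,85). I'll descend.

```bash
python3 -m inch '{"claw":[5,5,5,5,5,5,5,5],"translation":[[-0.3,0.1,2],[-0.3,0.1,4],[-0.3,0.1,6],[-0.3,0.1,8],[-0.3,0.1,10],[-0.3,0.1,12],[-0.3,0.1,13],[-0.3,0.1,13.4]],"rot":[[0,-0.5,0],[0,-0.5,0],[0,-0.5,0],[0,-0.5,0],[0,-0.5,0],[0,-0.5,0],[0,-0.5,0],[0,-0.5,0]]}'
python3 - <<'E'
from h import *
from station import robot,get_image
d=get_image('side');o=robot.get_obs();show(o)
delta([.5633,-.209,.054],down(66),o)
cv2.imwrite('pics/side10.png',cv2.resize(d['image'][100:250,200:400,::-1],None,fx=4,fy=4,interpolation=cv2.INTER_CUBIC))
E
```

```text
t: 13.67
position: [0.5607, -0.2082, 0.0524]
orientation: [-0.002, 0.207, 0.978, -0.001]
wrist_force: [-0.7, 0.4, 0.4]
gripper_width: 0.0501
t 13.72 p [ 0.5611 -0.2084  0.0527] z [-0.004 -0.002 -1.   ] yaw_y 66.0 w 0.05 F [-0.7  0.6 -0.4] q [-0.08  0.5  -0.25  0.   -0.83 -1.91]
trans cm [-0.23  0.04 -0.13] rot deg [-0.21 -0.17  0.03]
```

View pics/side10.png

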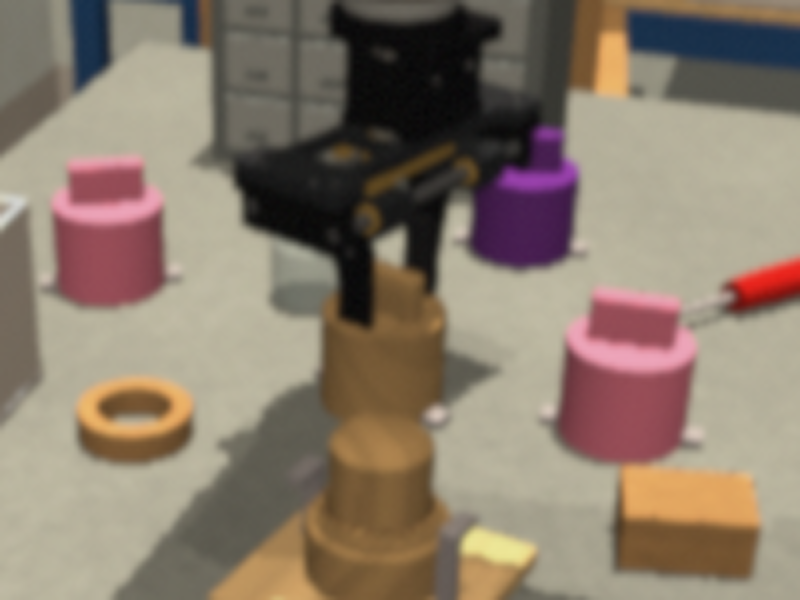

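Fingers straddle the bar just above the cover's flat top (fingertips around (358,318)). Closing.

```bash
python3 -m inch '{"claw":[4,3,2,1,0.8,0.8,0.8,0.8],"translation":[[-0.2,0,-0.1],[-0.2,0,-0.1],[-0.2,0,-0.1],[-0.2,0,-0.1],[-0.2,0,-0.1],[-0.2,0,-0.1],[-0.2,0,-0.1],[-0.2,0,-0.1]],"rot":[[0,0,0],[0,0,0],[0,0,0],[0,0,0],[0,0,0],[0,0,0],[0,0,0],[0,0,0]]}' 30
python3 -m inch '{"claw":[0.8,0.8,0.8,0.8,0.8,0.8,0.8,0.8],"translation":[[0,0,0],[0,0,0],[0,0,0],[0,0,0],[0,0,0],[0,0,0],[0,0,0],[0,0,0]],"rot":[[0,0,0],[0,0,0],[0,0,0],[0,0,0],[0,0,0],[0,0,0],[0,0,0],[0,0,0]]}' 40
python3 - <<'E'
from h import *
from station import robot
show(robot.get_obs())
E
```

```text
t: 14.38
position: [0.5635, -0.2101, 0.0547]
orientation: [-0.001, 0.209, 0.978, -0.001]
wrist_force: [0.3, 1.0, 0.7]
gripper_width: 0.0141
t: 15.05
position: [0.5635, -0.2101, 0.0547]
orientation: [-0.001, 0.208, 0.978, -0.001]
wrist_force: [0.0, 0.7, 0.6]
gripper_width: 0.0135
t 15.05 p [ 0.5635 -0.2101  0.0547] z [-0.002 -0.002 -1.   ] yaw_y 65.9 w 0.0135 F [0.  0.7 0.6] q [-0.09  0.5  -0.25  0.   -0.83 -1.91]
```

```bash
python3 -m inch '{"claw":[0.8,0.8,0.8,0.8,0.8,0.8,0.8,0.8],"translation":[[0,0,-1],[0,0,-3],[0,0,-5],[0,0,-7.5],[0,0,-10],[0,0,-12],[0,0,-14],[0,0,-14]],"rot":[[0,0,0],[0,0,0],[0,0,0],[0,0,-6],[0,0,-12],[0,0,-18],[0,0,-24],[0,0,-30]]}'
python3 - <<'E'
from h import *
from station import robot,get_image
d=get_image('side');o=robot.get_obs();show(o)
delta([.5167,-.0200,.195],down(131),o)
cv2.imwrite('pics/side11.png',cv2.resize(d['image'][60:260,160:420,::-1],None,fx=3,fy=3,interpolation=cv2.INTER_CUBIC))
E
```

```text
t: 15.72
position: [0.5661, -0.2107, 0.2003]
orientation: [0.003, -0.055, 0.998, -0.003]
wrist_force: [0.3, 0.8, 0.7]
gripper_width: 0.0134
t 15.77 p [ 0.5651 -0.2103  0.198 ] z [ 0.004 -0.004 -1.   ] yaw_y 96.4 w 0.0137 F [ 0.1  0.1 -1.4] q [-0.09  0.35 -0.07  0.   -1.14 -1.37]
trans cm [ 2.68 19.45  0.21] rot deg [ -0.28   0.12 -34.58]
```

View pics/side11.png

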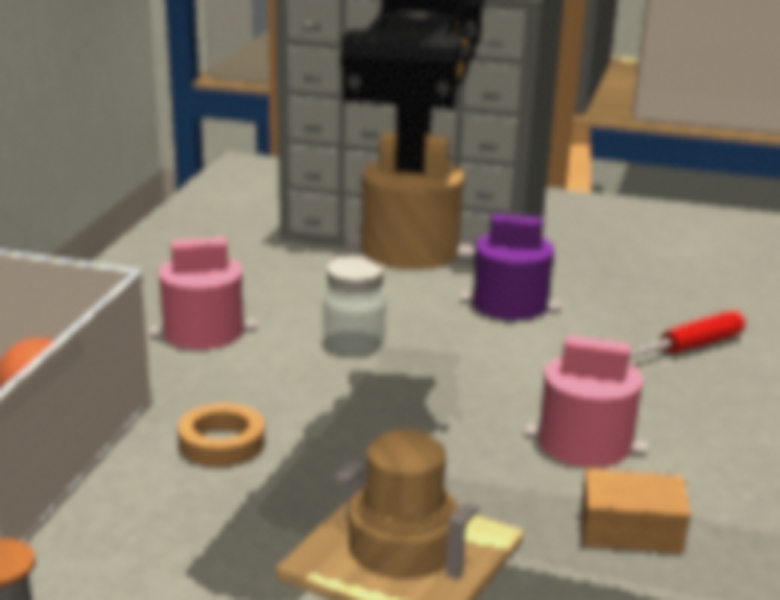

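The cover is held level above the table (410,200 in the crop). I'll move it over the base and turn it.

```bash
python3 -m inch '{"claw":[0.8,0.8,0.8,0.8,0.8,0.8,0.8,0.8],"translation":[[0.3,3,0],[0.8,6,0],[1.2,9,0],[1.6,12,0],[2,15,0],[2.4,17.5,0],[2.7,19.4,0],[2.7,19.4,0]],"rot":[[0,0,-4],[0,0,-9],[0,0,-14],[0,0,-19],[0,0,-24],[0,0,-29],[0,0,-34.5],[0,0,-34.5]]}'
cat > meas.py <<'E'
from h import *
from station import robot,get_image
from scipy.optimize import least_squares
import sys
d=get_image('side');o=robot.get_obs();show(o);R=obsR(o)
P=cloud(d).reshape(-1,3);Q=(P-o['position'])@R
# cover body: tool z from -.005 to .05
k=Q[(np.hypot(Q[:,0],Q[:,1])<.05)&(Q[:,2]>-.003)&(Q[:,2]<.043)&(np.hypot(Q[:,0],Q[:,1])>.02)]
f=least_squares(lambda v:np.hypot(k[:,0]-v[0]-v[2]*(k[:,2]-.05),k[:,1]-v[1]-v[3]*(k[:,2]-.05))-.0375,[0,0,0,0],loss='soft_l1',f_scale=.001)
c=o['position']+R@[f.x[0],f.x[1],.05]
print('cover in tool',len(k),f.x.round(4),'world at rim',c.round(4))
g=least_squares(lambda v:np.hypot(k[:,0]-v[0],k[:,1]-v[1])-.0375,[0,0],loss='soft_l1',f_scale=.001);print('no tilt',g.x.round(4),(o['position']+R@[*g.x,0]).round(4))
cv2.imwrite(f'pics/{sys.argv[1]}.png',cv2.resize(d['image'][100:280,180:400,::-1],None,fx=3.3,fy=3.3,interpolation=cv2.INTER_CUBIC))
cc=o['position']+R@[*g.x,0]
delta([.5167+o['position'][0]-cc[0],-.0207+o['position'][1]-cc[1],float(sys.argv[2])],down(float(sys.argv[3])),o)
E
python3 meas.py side12 .155 131
```

```text
t: 16.43
position: [0.5155, -0.0172, 0.1941]
orientation: [-0.002, -0.347, 0.938, -0.0]
wrist_force: [-0.8, 0.3, -1.8]
gripper_width: 0.0134
t 16.48 p [ 0.5161 -0.0184  0.1941] z [-0.003 -0.002 -1.   ] yaw_y 130.5 w 0.0141 F [-0.9 -0.2 -1. ] q [ 0.28  0.22 -0.28  0.   -1.08 -1.15]
cover in tool 934 [ 0.0016 -0.0009 -0.0022  0.0065] world at rim [ 0.5153 -0.0203  0.1441]
no tilt [ 0.0016 -0.0011] [ 0.5156 -0.0203  0.1941]
trans cm [-0.08 -0.1   3.91] rot deg [ 0.01 -0.22 -0.55]
```

View pics/side12.png

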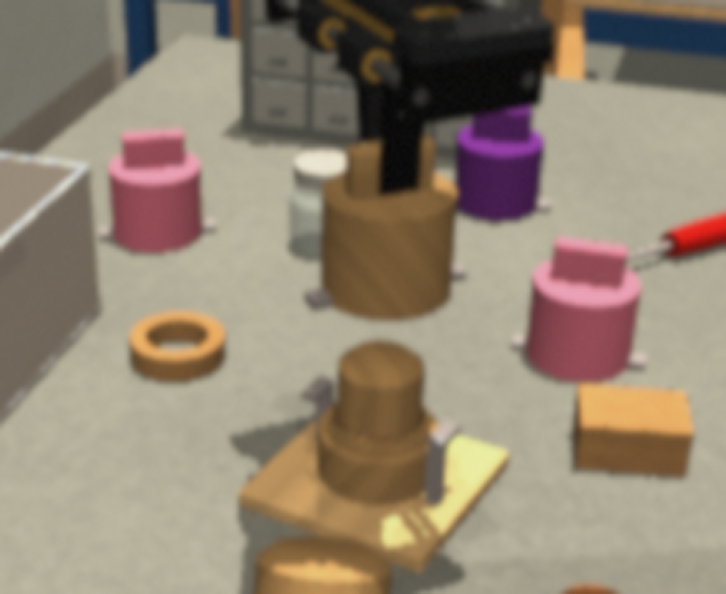

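```bash
python3 -m inch '{"claw":[0.8,0.8,0.8,0.8,0.8,0.8,0.8,0.8],"translation":[[-0.1,-0.1,1],[-0.1,-0.1,2],[-0.1,-0.1,3],[-0.1,-0.1,4],[-0.1,-0.1,5],[-0.1,-0.1,6],[-0.1,-0.1,6.8],[-0.1,-0.1,6.8]],"rot":[[0,0,-0.5],[0,0,-0.5],[0,0,-0.5],[0,0,-0.5],[0,0,-0.5],[0,0,-0.5],[0,0,-0.5],[0,0,-0.5]]}'
python3 meas.py side13 .0987 131
```

```text
t: 17.15
position: [0.5167, -0.0203, 0.1239]
orientation: [-0.004, -0.349, 0.937, -0.0]
wrist_force: [-1.2, -0.8, -1.4]
gripper_width: 0.0135
t 17.2 p [ 0.5175 -0.0202  0.1251] z [-0.005 -0.003 -1.   ] yaw_y 130.9 w 0.0141 F [ 0.7  1.  -1.1] q [ 0.28  0.29 -0.37  0.   -0.92 -1.13]
cover in tool 793 [ 0.0027 -0.0019 -0.0005  0.0026] world at rim [ 0.5165 -0.0236  0.0751]
no tilt [ 0.0027 -0.002 ] [ 0.5168 -0.0235  0.1251]
trans cm [-0.19  0.22  2.64] rot deg [ 0.04 -0.31 -0.09]
```

View pics/side13.png

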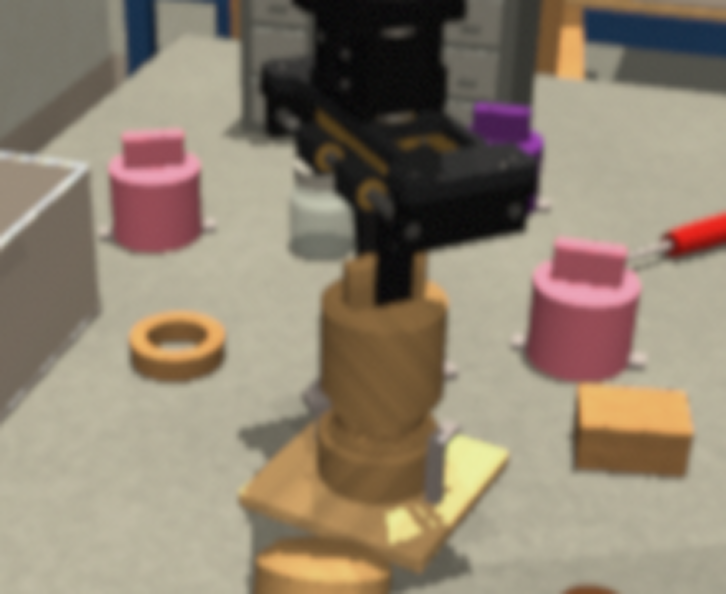

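Run:
```python
from h import *
d=pickle.load(open('side0.pkl','rb'))
for z in(.03,.05,.07,.1,.125):
    u,v=proj(d,[.5167,-.0207,z]);print(z,round(u,1),round(v,1),'crop',round((u-180)*3.3,1),round((v-100)*3.3,1))
```

```text
0.03 294.0 234.7 crop 376.3 444.5
0.05 294.3 226.4 crop 377.3 417.2
0.07 294.7 218.0 crop 378.4 389.3
0.1 295.2 204.9 crop 380.0 346.0
0.125 295.6 193.6 crop 381.4 308.8
```

```bash
python3 -m inch '{"claw":[0.8,0.8,0.8,0.8,0.8,0.8,0.8,0.8],"translation":[[-0.1,0.1,0.2],[-0.2,0.1,0.4],[-0.2,0.1,0.8],[-0.2,0.1,1.2],[-0.2,0.1,1.6],[-0.2,0.1,2],[-0.2,0.1,2.3],[-0.2,0.1,2.3]],"rot":[[0,-0.3,0],[0,-0.3,0],[0,-0.3,0],[0,-0.3,0],[0,-0.3,0],[0,-0.3,0],[0,-0.3,0],[0,-0.3,0]]}'
python3 meas.py side14 .0987 131
```

```text
t: 17.87
position: [0.519, -0.0179, 0.1033]
orientation: [0.001, -0.35, 0.937, 0.0]
wrist_force: [-0.4, 1.3, 2.4]
gripper_width: 0.0138
t 17.92 p [ 0.519  -0.0179  0.1034] z [ 0.002  0.001 -1.   ] yaw_y 130.9 w 0.0137 F [-1.6  0.3  2. ] q [ 0.28  0.31 -0.4  -0.   -0.86 -1.13]
cover in tool 776 [ 0.0021 -0.0024  0.      0.0035] world at rim [ 0.519  -0.021   0.0534]
no tilt [ 0.0021 -0.0025] [ 0.519  -0.0212  0.1034]
trans cm [0.14 0.18 0.47] rot deg [-0.02  0.1  -0.06]
```

View pics/side14.png

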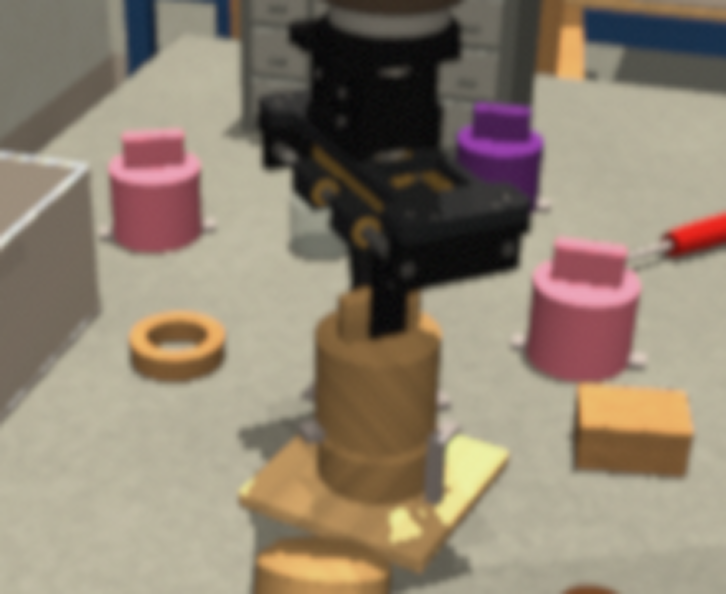

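```bash
python3 -m inch '{"claw":[0.8,0.8,0.8,0.8,0.8,0.8,0.8,0.8],"translation":[[0.1,0.1,0],[0.1,0.1,0],[0.1,0.1,0.1],[0.1,0.1,0.2],[0.1,0.1,0.3],[0.1,0.1,0.4],[0.1,0.1,0.5],[0.1,0.1,0.5]],"rot":[[0,0,0],[0,0,0],[0,0,0],[0,0,0],[0,0,0],[0,0,0],[0,0,0],[0,0,0]]}'
python3 meas.py side15 .0987 131
```

```text
t: 18.58
position: [0.5176, -0.0178, 0.0988]
orientation: [0.001, -0.35, 0.937, 0.0]
wrist_force: [-1.8, -0.4, 5.9]
gripper_width: 0.0134
t 18.63 p [ 0.5177 -0.0178  0.0988] z [ 0.003  0.001 -1.   ] yaw_y 130.9 w 0.0137 F [-1.7  1.2  5.4] q [ 0.28  0.32 -0.41 -0.   -0.84 -1.13]
cover in tool 817 [ 0.0034 -0.0021  0.021   0.0099] world at rim [ 0.5166 -0.0216  0.0488]
no tilt [ 0.0027 -0.0024] [ 0.5172 -0.0214  0.0988]
trans cm [-0.01  0.09  0.01] rot deg [-0.05  0.15 -0.06]
```

```bash
python3 -m inch '{"claw":[0.8,0.8,0.8,0.8,0.8,0.8,0.8,0.8],"translation":[[0,0,0.1],[0,0,0.2],[0,0,0.2],[0,0,0.2],[0,0,0.2],[0,0,0.2],[0,0,0.2],[0,0,0.2]],"rot":[[0,0,0],[0,0,0],[0,0,0],[0,0,0],[0,0,0],[0,0,0],[0,0,0],[0,0,0]]}'
python3 meas.py side16 .0987 131
```

```text
t: 19.3
position: [0.5177, -0.0179, 0.0987]
orientation: [0.001, -0.35, 0.937, -0.0]
wrist_force: [-6.4, 1.4, 16.1]
gripper_width: 0.0136
t 19.35 p [ 0.5177 -0.0179  0.0987] z [ 0.003  0.001 -1.   ] yaw_y 131.0 w 0.0136 F [-6.3  0.9 17.2] q [ 0.28  0.32 -0.41  0.   -0.84 -1.13]
cover in tool 832 [ 0.0032 -0.002   0.0186  0.0104] world at rim [ 0.5168 -0.0215  0.0487]
no tilt [ 0.0026 -0.0024] [ 0.5173 -0.0214  0.0987]
trans cm [-0.    0.09  0.  ] rot deg [-0.08  0.15 -0.02]
```

View pics/side16.png

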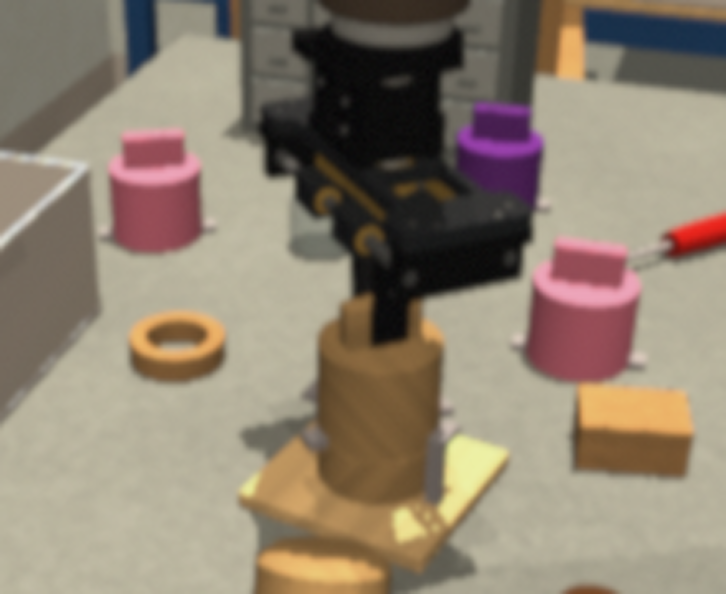

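Seated: the reported z stays put at 98.7 mm while the push rises to 16 N. I'll relieve the push and twist clockwise.

```bash
python3 -m inch '{"claw":[0.8,0.8,0.8,0.8,0.8,0.8,0.8,0.8],"translation":[[0,0,-0.2],[0,0,-0.2],[0,0,-0.2],[0,0,-0.2],[0,0,-0.2],[0,0,-0.2],[0,0,-0.2],[0,0,-0.2]],"rot":[[0,0,2],[0,0,6],[0,0,10],[0,0,14],[0,0,18],[0,0,22],[0,0,26],[0,0,30]]}'
python3 meas.py side17 .0987 76
```

```text
t: 20.02
position: [0.5182, -0.0183, 0.0988]
orientation: [0.002, -0.094, 0.996, -0.0]
wrist_force: [-1.4, -1.6, 4.6]
gripper_width: 0.0136
t 20.07 p [ 0.5182 -0.0182  0.0988] z [ 0.003  0.    -1.   ] yaw_y 100.7 w 0.0138 F [-0.5 -2.5  5.5] q [ 0.28  0.32 -0.41  0.   -0.84 -1.66]
cover in tool 818 [ 0.0017 -0.0026  0.021   0.0096] world at rim [ 0.5171 -0.0211  0.0488]
no tilt [ 0.001  -0.0029] [ 0.5177 -0.0213  0.0988]
trans cm [0.09 0.07 0.01] rot deg [ 0.03  0.18 24.66]
```

View pics/side17.png

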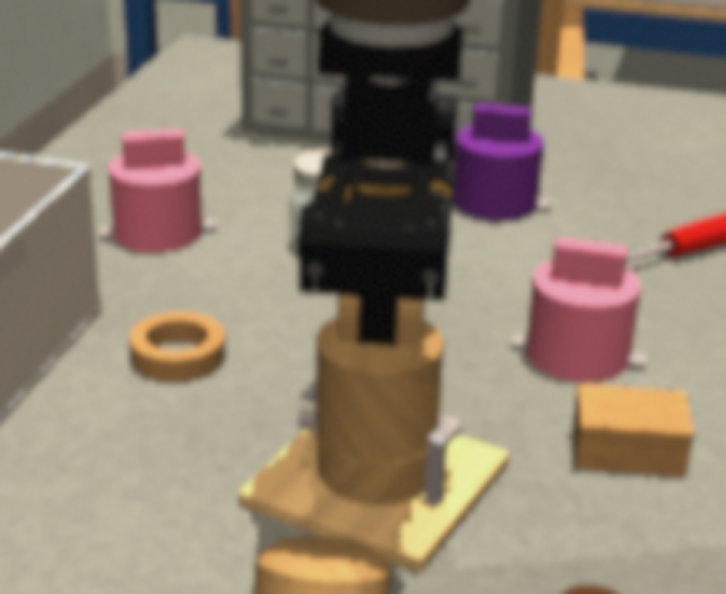

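```bash
python3 -m inch '{"claw":[0.8,0.8,0.8,0.8,0.8,0.8,0.8,0.8],"translation":[[0,0,0],[0,0,0],[0,0,0],[0,0,0],[0,0,0],[0,0,0],[0,0,0],[0,0,0]],"rot":[[0,0,4],[0,0,8],[0,0,12],[0,0,16],[0,0,20],[0,0,23],[0,0,25],[0,0,25]]}'
python3 -c "
from h import *
from station import robot
o=robot.get_obs();show(o);print(o['ft_torque'])"
python3 meas.py side18 .0987 76
```

```text
t: 20.73
position: [0.5183, -0.0188, 0.0987]
orientation: [0.002, 0.122, 0.993, -0.0]
wrist_force: [1.0, -4.9, 3.2]
gripper_width: 0.0134
t 20.73 p [ 0.5183 -0.0188  0.0987] z [ 0.003 -0.001 -1.   ] yaw_y 76.0 w 0.0134 F [ 1.  -4.9  3.2] q [ 0.28  0.32 -0.41  0.   -0.84 -2.09]
[-1.85504199 -0.57745283  0.11191473]
t 20.78 p [ 0.5183 -0.0187  0.0987] z [ 0.003 -0.    -1.   ] yaw_y 76.1 w 0.0135 F [ 2.1 -5.8  2.3] q [ 0.28  0.32 -0.41  0.   -0.84 -2.09]
cover in tool 814 [ 0.0003 -0.0027  0.0205  0.0039] world at rim [ 0.5175 -0.0212  0.0487]
no tilt [-0.0003 -0.0028] [ 0.5179 -0.0215  0.0987]
trans cm [ 0.13  0.05 -0.  ] rot deg [0.02 0.18 0.08]
```

View pics/side18.png

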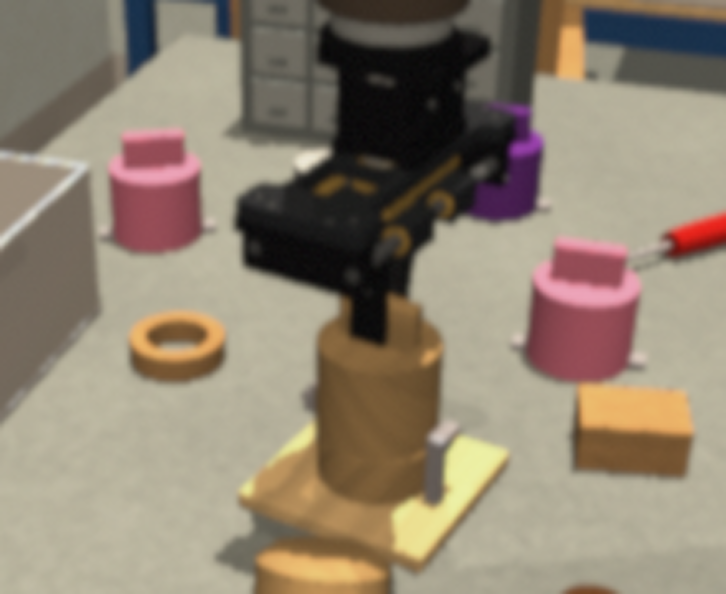

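```bash
python3 -m inch '{"claw":[0.8,0.8,0.8,0.8,0.8,0.8,0.8,0.8],"translation":[[0,0,0],[0,0,0],[0,0,0],[0,0,0],[0,0,0],[0,0,0],[0,0,0],[0,0,0]],"rot":[[0,0,1],[0,0,2],[0,0,2],[0,0,2],[0,0,2],[0,0,2],[0,0,2],[0,0,2]]}'
python3 -c "
from h import *
from station import robot
o=robot.get_obs();show(o);print(o['ft_torque'])"
```

```text
t: 21.45
position: [0.5179, -0.0191, 0.0987]
orientation: [0.001, 0.137, 0.991, -0.001]
wrist_force: [0.6, -6.8, 3.9]
gripper_width: 0.0137
t 21.45 p [ 0.5179 -0.0191  0.0987] z [ 0.002 -0.002 -1.   ] yaw_y 74.2 w 0.0137 F [ 0.6 -6.8  3.9] q [ 0.28  0.32 -0.41  0.   -0.84 -2.13]
[-2.49356195 -0.47810757  0.56379611]
```

The vertical torque rose from 0.11 to 0.56 N·m, so the ears are against the stop. I'll release, lift clear and check.

```bash
python3 -m inch '{"claw":[2,3,4,5,5,5,5,5],"translation":[[0,0,0],[0,0,0],[0,0,0],[0,0,0],[0,0,0],[0,0,0],[0,0,0],[0,0,0]],"rot":[[0,0,-1],[0,0,-1],[0,0,-1],[0,0,-1],[0,0,-1],[0,0,-1],[0,0,-1],[0,0,-1]]}'
python3 -m inch '{"claw":[5,5,5,5,5,5,5,5],"translation":[[0,0,-1],[0,0,-2],[0,0,-4],[0,0,-6],[0,0,-8],[0,0,-11],[0,0,-14],[0,0,-16]],"rot":[[0,0,0],[0,0,0],[0,0,0],[0,0,0],[0,0,0],[0,0,0],[0,0,0],[0,0,0]]}'
python3 -m inch '{"claw":[5,5,5,5,5,5,5,5],"translation":[[0,-2,0],[0,-5,0],[0,-8,0],[0,-12,0],[0,-16,0],[0,-20,0],[0,-24,0],[0,-24,0]],"rot":[[0,0,0],[0,0,0],[0,0,0],[0,0,0],[0,0,0],[0,0,0],[0,0,0],[0,0,0]]}'
python3 - <<'E'
from h import *
from station import robot,get_image
for n in('side','top','wrist'):
    d=get_image(n);cv2.imwrite(f'pics/{n}20.png',d['image'][:,:,::-1])
    if n=='wrist':continue
    P=cloud(d).reshape(-1,3);r=np.hypot(P[:,0]-.517,P[:,1]+.021)
    f=P[(r<.045)&(P[:,2]>.1)&(P[:,2]<.113)];b=P[(r<.04)&(P[:,2]>.124)&(P[:,2]<.145)]
    if len(f)>5:print(n,'flat z',np.median(f[:,2]).round(4),cv2.minEnclosingCircle((f[:,:2]*1000).astype(np.float32)))
    if len(b)>5:print('bar',b[:,2].max().round(4),cv2.minAreaRect((b[:,:2]*1000).astype(np.float32)))
show(robot.get_obs())
E
```

```text
t: 22.12
position: [0.5175, -0.0177, 0.0982]
orientation: [0.001, 0.131, 0.991, 0.001]
wrist_force: [0.2, -0.4, -0.6]
gripper_width: 0.049
t: 22.78
position: [0.5183, -0.0181, 0.263]
orientation: [0.004, 0.131, 0.991, 0.001]
wrist_force: [-0.2, 0.9, 0.4]
gripper_width: 0.0498
t: 23.45
position: [0.4529, -0.2547, 0.2593]
orientation: [0.001, 0.134, 0.991, -0.0]
wrist_force: [0.7, 0.6, 0.1]
gripper_width: 0.0498
side flat z 0.1061 ((516.7254638671875, -19.55191421508789), 38.612037658691406)
bar 0.1354 ((517.0501708984375, -21.312950134277344), (16.986848831176758, 50.74015808105469), 74.96826934814453)
top flat z 0.1056 ((507.10137939453125, -6.035245895385742), 31.237590789794922)
t 23.6 p [ 0.4547 -0.2501  0.2588] z [ 0.003  0.001 -1.   ] yaw_y 74.8 w 0.0501 F [ 0.2  0.7 -0.5] q [-0.19  0.17 -0.17 -0.   -1.23 -1.64]
```

View pics/side20.png

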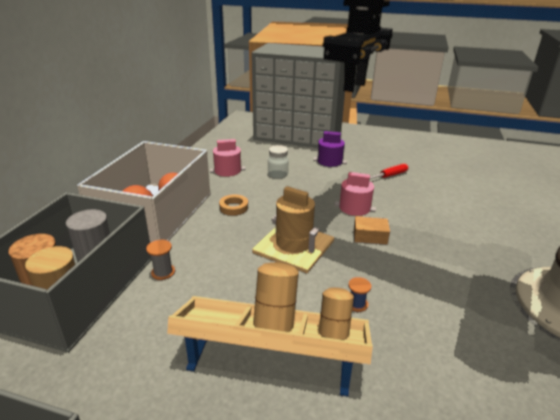

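View pics/top20.png

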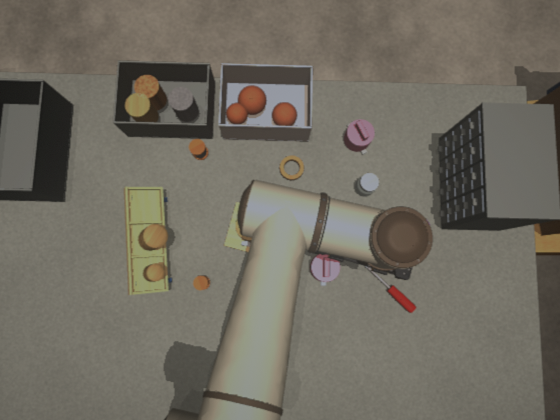

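Cover top is at 106 mm (106 expected). The bar is at −15.0° against −13.8° for the base, and centred. The other shells and bystanders look unmoved, and the arm is clear. Handing in.

```bash
python3 -c "
from station import robot
print(robot.sign_off())"
```

```text
the job is handed in; nothing more can be done
None
```

The 52 mm shell is standing in the canister's lower half with the wooden cover locked over it. I handed the job in at about 23.6 s; no verdict is reported.

**What I did**
- I took shell_mid from the rack along its 25° axis and lowered it into the cup until it touched the floor at about 17 N.
- I gripped the wooden cover by its bar and turned it 55° anticlockwise of the base's x. I lowered it onto the shoulder and twisted it clockwise until the torque rose against the claws' legs.

**Last checks**

| Check | Measured | Expected |
|---|---|---|
| Shell top height (before covering) | 95.5–96 mm | 95 mm |
| Shell tilt | about 0.011 rad | below 0.1 rad |
| Cover top height | 106.1 mm | 106 mm |
| Cover centre to base centre | 1–2 mm | below 5 mm |
| Angle between cover's and base's x | about 1.2° | below 9.7° (0.17 rad) |

The other two shells and the bystanders looked unmoved in the final side and top pictures, and the arm was clear of everything.

**What failed or disagreed**
- **Fingertip position:** the fingertips are about 13 mm behind the reported TCP, not 25 mm ahead of it as stated. My first grasp closed on air just above the shell without touching it; I measured the offset from depth, corrected for it and grasped again.
- **Camera and arm:** they differed by about 2–3 mm, mostly in y.
- **Top view:** one height check of the standing shell failed because the arm blocked the view. In the last top view the arm hid most of the cover too, so the cover's position and angle come from the side camera.

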